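Put the sharpening things away in their foam tray

ROBOT

A 6-joint arm with a two-finger parallel gripper is mounted at the origin on a cart in front of the work surface, level with it; the furniture and walls round the work are solid. World frame = base frame: x ahead of the robot, y to its left, z up, the work surface at z = 0. Lengths are in m, angles in rad, forces in N, time in s.
With the tool pointing down it reaches from about 0.425 to 0.95 m from the base axis. Payload 3.5 kg.
Tool frame: the origin (TCP) lies at the very end of the fingers, on their centre line; the grasp point (between the pads) lies 19 mm behind it; z points along the fingers, y is the line along which they close (so a half turn about z gives the same grasp; the last joint's range is limited). The gripper opens to 85 mm and grips with 20 to 120 N. Pads are 22 mm wide; open, the fingers measure 114 mm over their backs; the gripper's body (76 mm by 85 mm) begins 54 mm behind the grasp point. The pads swing forward as they close: fully open they stand 13 mm farther back than shut.
Start: joints at [-1.302, 0.286, 1.577, -0, 1.279, -0.15], TCP at [0.275, -0.617, 0.231] pointing down, gripper open.
Joint ranges: [-2.77, 2.77], [-0.9, 2.22], [0.21, 2.48], [-1.53, 4.67], [0.24, 2.81], [-2.84, 2.84]. Speed limits (rad/s): [2.79, 2.79, 3.14, 3.14, 3.14, 3.14].

INTERFACE

Orientations are given as a unit quaternion [x, y, z, w].
In Python, from plant import ctrl gives the robot as it stands.
- The arm moves only by the tool carry_out, never from a script. Its argument "deltas" is one flat list of numbers, 6 for each row, row after row: the shift along the tool's x, y, z in m, then the turn, a rotation vector about the tool's x, y, z in rad. A call has 1 to 5 rows; each row is the pose to reach, as a shift and turn from the pose commanded when the call began, along the tool's axes at that moment; what a row does not reach only later rows make up. A row lasts 1/8 s, in which the tool goes at most 62.5 mm and 10.7 degrees, less where a joint would pass 70% of its speed; a pose out of reach is approached as far as the arm can. A call with a gripper value outside its range is refused whole. "grip" is the opening in per cent of the stroke, from 0 (shut) to 100 (fully open), set as the call begins (left out, the last holds). The fingers move at their own pace and stop on an object; "grip_force" is the grip in N (left out, the last holds). Time passes only in rows, so rows that repeat a pose let the fingers close. It gives the time, the measured TCP pose, the force, the opening and the grip force at its end, in the units of the state.
- ctrl.get_state(): the state, without advancing time (a new reading comes with each control period).
- ctrl.read_camera(name): name is "scene" or "side" or "wrist"; returns (picture, depth): 400x640x3 uint8, red, green, blue; 400x640 float32, m along the optical axis (not along the pixel's ray), 0 where there is no reading.
- ctrl.camera_model(name): a dict with "intrinsics" (3x3 intrinsics, pixels), "extrinsics" (4x4, takes a point from world to camera coordinates); the wrist camera has in their place "hand_eye" (4x4, takes a point from camera to tool coordinates, whose origin is the TCP and whose axes are the flange's). Camera axes: x right, y down, z forward; pixel columns grow to the right and rows downward; lengths in m; the calibration is good to about 2 mm. The wrist camera is an equidistant fisheye: a pixel r from the principal point sees the ray r / f radians off the axis. A picture is of the moment at which its call begins: read the wrist's pose just before it. camera_model takes no time and is no camera call.
- ctrl.sign_off(): hands the job in; it is judged then, once.
Trained networks look in the newest picture that a camera, given by its name, has taken for a name from the list of things; names that differ only in an ending like _2 or _b are one class to them, and where a whole thing is asked for, a point or a joint stands for the part that bears it (a point fixed in the world has none). Each returns a list of dicts, best first, with "score" (0 to 1); they miss things now and then, are a little off and sometimes report something else, mostly with a low value. They report only what shows in the picture. A call takes as long as a camera call.
- ctrl.find_in(camera, query): "uv" ([column, row] in pixels, amid what is visible of it).
The state is a dict: "time": time; "qpos": joint angles; "dq": joint speeds; "joint_efforts": joint torques, N m; "eef_pos": TCP position; "tcp_rot": TCP orientation; "contact_force": force on the tool from outside, world axes, zero at the start; "wrist_torque": the same for the moment, N m; "opening": opening from 0.0 (shut) to 1.0 (fully open); "finger_force": force on a finger pad.
Only numpy, scipy, OpenCV 4.12 (cv2) and the standard library are available. Lean on these libraries where they do the work, as an engineer would, in place of code of your own. Each camera call takes 0.05 s, during which the arm holds its last target. There are 200 camera calls.

TASK

The sharpening is finished: the wet whetstone was left lying on the foam tray, so lay it on the sloping wire drying stand, centred, flat on both rods and lengthwise along them. Then put each hand tool that is out on the worktop (peeler, sheathed paring knife, honing steel; not all may be there) into its own cut-out in the foam and press it fully home. Leave the other kitchen things where they are.

Things in the scene. Friction and masses are not known exactly. Their poses are not given: they have to be found in the camera images.
- tray: Wooden drawer tray with charcoal foam inlay, 230 x 166 x 24 mm high, fixed. Origin: centre of its underside; x along the pockets. Three die-cut pockets side by side at y = 50 (peeler), 0 (knife), -50 mm (steel), 14 mm deep from the foam's top (24 mm up), each the outline of its tool with 1.5 mm to spare all round: a tool fits only one way round. Handles stand 3-4 mm proud when home.
- finger_channel (a point): Middle of the floor (10 mm up) of the 48 mm wide channel that crosses all pockets along the tray's y and is open at both sides: room for a finger (25 mm or more) beside each grip. 38 mm from the channel's middle line, in the wall on both sides of each handle pocket, sits a springy foam lip: a tool laid in stays 4 to 9 mm too high until pressed down with 5 to 20 N.
- peeler_pocket (a point): Where the peeler's origin lies when it is fully home, 11 mm above the tray's underside; the axes are then those of the peeler, so x says which way its working end must point. It is nose up by 0.075 rad there, too.
- knife_pocket (a point): Where the knife's origin lies when it is fully home, 10 mm above the tray's underside; the axes are then those of the knife, so x says which way its working end must point.
- steel_pocket (a point): Where the steel's origin lies when it is fully home, 10 mm above the tray's underside; the axes are then those of the steel, so x says which way its working end must point.
- peeler: Black-handled peeler, 170 mm long: handle x = -85 to 20 mm, 24 mm wide, 17 mm high, round below; narrow metal blade end x = 15 to 85 mm, 14 mm wide, 6 mm high. Lies nose up by 0.075 rad, its origin 1 mm up. About 80 g. Origin: on the underside below the grip (take it there); x lengthwise to the working end, z up. Loose on the worktop, right way up; may be absent (None).
- knife: Paring knife with dark wooden handle and grey blade guard, 182 mm long: handle x = -90 to 14 mm, 22 mm wide, 17 mm high; guard x = 14 to 92 mm, 12 mm high, 32 mm wide from y = -21 to 11 mm (it sticks out to one side). About 120 g. Origin: on the underside below the grip (take it there); x lengthwise to the working end, z up. Loose on the worktop, right way up; may be absent (None).
- steel: Short honing steel, 186 mm long: black handle x = -86 to 14 mm, 26 mm wide, 18 mm high, thin collar, then a bare round steel rod 12 mm thick to x = 100 mm, its axis 9 mm up. About 160 g. Origin: on the underside below the grip (take it there); x lengthwise to the working end, z up. Loose on the worktop, right way up; may be absent (None).
- whetstone: Two-layer grey whetstone, a plain block 160 x 50 x 22 mm, about 380 g, loose, lying flat on the foam of the tray (underside 24 mm above the worktop) at the start. Origin: centre of its underside; x along its length, z up. Either end may lead.
- stand: Drying stand, fixed: wooden foot 172 x 58 x 12 mm with two parallel steel rods (7 mm thick, 30 mm apart, 168 mm long) that slope at 14 degrees (0.244 rad), low at the -x end, where both turn up as hooks 18 mm above the rods. Origin: centre of the foot's underside; +x points up the slope, yaw roughly 0.
- stand_rest (a point): Where the whetstone's origin lies when it rests on the rods: midway between the rods on their top, 40 mm above the worktop; its x axis points up along the rods and its z axis square off them. The stone then overhangs the rods by 7 mm on either side and its lower end stands 4 mm clear of the hooks.
- jar_1: Glass jar with grey lid, 71 x 110 mm, bystander behind the work. Origin under its centre.
- tea_box: Tea carton, 71 x 126 x 76 mm, bystander at the back. Origin under its centre.
- mug_2: White mug, 98 mm high, bystander in front of the sink. Origin near its underside's centre.
- spice_jar_1: Spice jar with dark lid, 41 x 105 mm, bystander at the back. Origin under its centre.
- apple_1: Apple, 80 mm, bystander at the back. Origin under its centre.

How it is judged:
By the outcome, as a careful person would: the job done as asked, in the order asked, and still so for the second after the job is handed in, with the robot touching nothing.
Of peeler, knife, steel only 2 to 3 are there at a start; the rules pass over those that are not, and their reading is None.
At some moment in a run one of knife, steel may be knocked a few centimetres aside while the robot is not near it.
It also fails if it takes over 210 s, if anything falls off the work surface, if the arm or the gripper's body presses on something with over 40 N, if the wrist force passes 120 N, or if a joint passes its speed limit or range.

## Working session

There is one attempt and no reset: what is moved stays moved. The work goes in short steps, Python scripts to look and compute and a tool call to move; the robot and the scene stay as the last step left them, time stands still between calls to the robot, and variables do not carry over. Pictures are saved under pics/ and viewed, at most 14 in all, crops included, and the job is handed in when it is done.

Besides the shell and the picture viewer there is one more tool, called after "Emit:" by a JSON object that holds its "fn" and its "kwargs", one argument or row to a line. carry_out: Moves the arm, as the interface text tells. Its arguments: {"type":"object","properties":{"deltas":{"type":"array"},"grip":{"type":"number"},"grip_force":{"type":"number"}},"required":["deltas"]}

```bash
ls; mkdir -p pics; cat > h.py <<'E'
import numpy as np, cv2
from scipy.spatial.transform import Rotation as R
from plant import ctrl
def cam(name):
    s=ctrl.get_state(); im,d=ctrl.read_camera(name); m=ctrl.camera_model(name); return s,im,d,m
def save(im,n): cv2.imwrite(n,im[:,:,::-1])
def pts(name,d,m,s=None):
    "HxWx3 world points"
    H,W=d.shape; v,u=np.mgrid[:H,:W].astype(float)
    K=np.array(m["intrinsics"])
    x=(u-K[0,2])/K[0,0]; y=(v-K[1,2])/K[1,1]
    if name=="wrist":
        r=np.hypot(x,y)+1e-9; t=np.tan(np.minimum(r,1.5))/r; x,y=x*t,y*t
        T=np.eye(4); T[:3,:3]=R.from_quat(s["tcp_rot"]).as_matrix(); T[:3,3]=s["eef_pos"]; T=T@np.array(m["hand_eye"])
    else: T=np.linalg.inv(np.array(m["extrinsics"]))
    P=np.stack([x*d,y*d,d,np.ones_like(d)],-1)@T.T
    P=P[...,:3]; P[d<=0]=np.nan
    return P
E
python3 - <<'E'
from h import *
for n in ["scene","side"]:
    s,im,d,m=cam(n); save(im,f"pics/{n}0.png"); P=pts(n,d,m); np.save(f"{n}0.npy",P)
    for q in ["tray","whetstone","stand","peeler","knife","steel"]:
        for f in ctrl.find_in(n,q)[:2]:
            u,v=map(int,f["uv"]); print(n,q,round(f["score"],2),(u,v),P[v,u].round(3))
print({k:np.round(v,3) for k,v in s.items()}); print(ctrl.camera_model("wrist"))
E
```

```text
pics
scene tray 0.92 (224, 226) [0.416 0.284 0.022]
scene whetstone 0.94 (233, 216) [0.443 0.257 0.043]
scene stand 0.61 (388, 220) [ 0.479 -0.253  0.01 ]
scene peeler 0.59 (348, 231) [ 0.419 -0.121  0.014]
scene peeler 0.2 (223, 224) [0.426 0.29  0.021]
scene steel 0.64 (319, 223) [ 0.442 -0.026  0.023]
side tray 0.69 (300, 180) [0.454 0.229 0.027]
side tray 0.4 (300, 175) [0.454 0.236 0.046]
side whetstone 0.66 (301, 176) [0.458 0.225 0.046]
side stand 0.91 (308, 252) [ 0.489 -0.25   0.013]
side peeler 0.5 (288, 231) [ 0.426 -0.134  0.015]
side knife 0.67 (301, 202) [0.461 0.065 0.014]
side steel 0.61 (292, 214) [ 0.433 -0.027  0.016]
{'time': np.float64(0.35), 'qpos': array([-1.302,  0.287,  1.577,  0.   ,  1.279, -0.15 ]), 'dq': array([ 0.   , -0.002, -0.005,  0.002, -0.002,  0.001]), 'joint_efforts': array([-0.0000e+00, -4.0527e+01, -2.9229e+01, -0.0000e+00,  3.0000e-03,
       -0.0000e+00]), 'eef_pos': array([ 0.274, -0.616,  0.231]), 'tcp_rot': array([ 0.978,  0.208, -0.   , -0.   ]), 'contact_force': array([-0.143,  0.544, -0.084]), 'wrist_torque': array([-0.015, -0.014, -0.002]), 'finger_force': np.float64(0.0), 'opening': np.float64(1.0)}
{'intrinsics': array([[309.70691629,   0.        , 318.91485219],
       [  0.        , 309.70691629, 205.71224205],
       [  0.        ,   0.        ,   1.        ]]), 'hand_eye': array([[ 4.84514064e-05, -9.57129144e-01, -2.89661527e-01,
         7.22375423e-02],
       [ 9.99999869e-01,  1.94146072e-04, -4.74248221e-04,
        -9.51398147e-04],
       [ 5.10153441e-04, -2.89661466e-01,  9.57129027e-01,
        -1.43318654e-01],
       [ 0.00000000e+00,  0.00000000e+00,  0.00000000e+00,
         1.00000000e+00]])}
```

View pics/scene0.png

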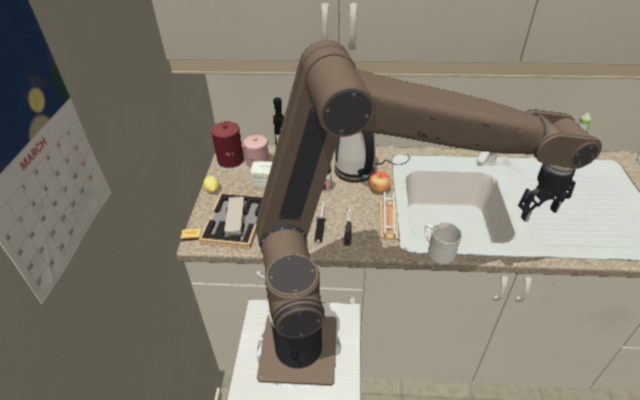

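View pics/side0.png

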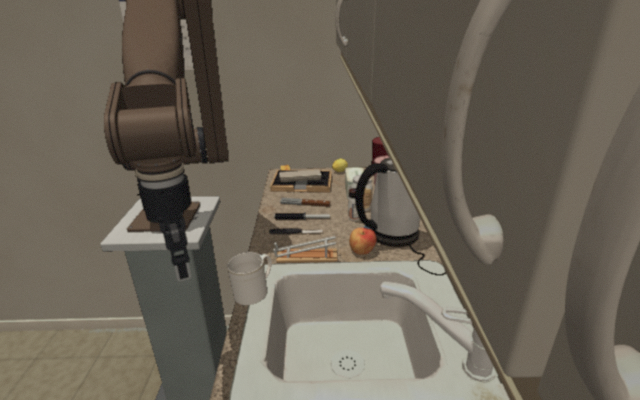

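Scene: tray with the stone at about (224,220), knife (319,222), peeler (348,231) and stand (389,215). All three tools are out. Next I go above the middle with the wrist camera.

Emit:
{"fn": "carry_out", "kwargs": {
  "deltas": [0.343,-0.412,-0.15,0,0,0.419,0.343,-0.412,-0.15,0,0,0.419,0.343,-0.412,-0.15,0,0,0.419,0.343,-0.412,-0.15,0,0,0.419,0.343,-0.412,-0.15,0,0,0.419],
  "grip": 100
}}

```text
time: 1.32
eef_pos: [0.3566, -0.3252, 0.3163]
tcp_rot: [1.0, -0.0, 0.0, 0.0]
contact_force: [0.5, 0.2, 0.6]
opening: 1.001
finger_force: 0.0
```

```bash
cat >> h.py <<'E'
def go(pos,yaw,pitch=0.,s=None):
    """print delta in tool axes from now to a pose pointing down with tool x at yaw (pitch: tool x tilted up)"""
    s=s or ctrl.get_state(); R0=R.from_quat(s["tcp_rot"])
    Rt=R.from_euler("ZYX",[yaw,-pitch,0])*R.from_euler("x",np.pi)
    d=R0.inv().apply(np.array(pos)-s["eef_pos"]); w=(R0.inv()*Rt).as_rotvec()
    print("delta",d.round(4),w.round(4),"rows",max(np.linalg.norm(d)/.0625,np.linalg.norm(w)/.187).round(1))
def st():
    s=ctrl.get_state(); X=R.from_quat(s["tcp_rot"]).as_matrix()
    print("t",round(float(s["time"]),2),"pos",np.round(s["eef_pos"],4),"yaw",np.arctan2(X[1,0],X[0,0]).round(4),"pitch",np.arcsin(X[2,0]).round(4),"q",np.round(s["qpos"],2),"F",np.round(s["contact_force"],1),"op",round(float(s["opening"]),3)); return s
E
python3 - <<'E'
from h import *
s=st(); go([.45,-.08,.40],0)
E
```

```text
t 1.32 pos [ 0.3566 -0.3252  0.3163] yaw -0.0007 pitch 0.0007 q [-0.95 -0.21  1.93  0.    1.42  0.62] F [0.5 0.2 0.6] op 1.001
delta [ 0.0933 -0.2452 -0.0838] [ 0.0005 -0.0007 -0.0007] rows 4.4
```

Emit:
{"fn": "carry_out", "kwargs": {
  "deltas": [0.093,-0.305,-0.08,0,0,0,0.093,-0.305,-0.08,0,0,0,0.093,-0.305,-0.08,0,0,0,0.093,-0.305,-0.08,0,0,0,0.093,-0.305,-0.08,0,0,0]
}}

```text
time: 1.95
eef_pos: [0.4449, -0.0352, 0.3925]
tcp_rot: [1.0, -0.0, 0.001, 0.0]
contact_force: [1.1, -0.9, -0.2]
opening: 1.0
finger_force: 0.0
```

```bash
python3 - <<'E'
from h import *
st(); s,im,d,m=cam("wrist"); save(im,"pics/w1.png"); P=pts("wrist",d,m,s); np.save("w1.npy",P); np.save("w1im.npy",im)
for q in ["tray","whetstone","stand","peeler","knife","steel"]:
    for f in ctrl.find_in("wrist",q)[:2]:
        u,v=map(int,f["uv"]); print(q,round(f["score"],2),(u,v),P[v,u].round(3))
# blobs above the table
z=P[...,2]; 
for lo,hi in [(.004,.03),(.036,.06)]:
    M=((z>lo)&(z<hi)&(np.abs(P[...,1])<.4)&(P[...,0]>.3)&(P[...,0]<.6)).astype(np.uint8)
    n,L,S,c=cv2.connectedComponentsWithStats(M)
    for i in range(1,n):
        if S[i,4]>150:
            q=P[L==i][:,:2].astype(np.float32); r=cv2.minAreaRect(q*1000); print(lo,S[i],np.round(r[0],0),np.round(r[1],0),round(r[2],1))
E
```

```text
t 1.95 pos [ 0.4449 -0.0352  0.3925] yaw -0.0004 pitch 0.0016 q [-0.31 -0.32  1.89 -0.    1.57  1.26] F [ 1.1 -0.9 -0.2] op 1.0
tray 0.86 (171, 148) [0.469 0.236 0.011]
whetstone 0.58 (158, 159) [0.454 0.246 0.046]
whetstone 0.22 (194, 35) [0.653 0.158 0.076]
stand 0.76 (439, 136) [ 0.488 -0.247  0.013]
peeler 0.8 (368, 165) [ 0.432 -0.119  0.014]
knife 0.82 (253, 147) [0.465 0.077 0.019]
steel 0.94 (313, 159) [ 0.443 -0.025  0.021]
steel 0.26 (176, 149) [0.466 0.226 0.009]
0.004 [ 237   89   33  105 1597] [474.  80.] [ 34. 182.] 79.4
0.004 [ 306   91   19  110 1284] [464. -28.] [187.  30.] 0.4
0.004 [ 423   90   36  100 2253] [ 482. -256.] [ 63. 174.] 88.9
0.004 [ 106   92   98  128 7483] [460. 285.] [218. 231.] 85.1
0.004 [ 359  108   17   97 1011] [ 446. -121.] [ 26. 169.] 87.7
0.004 [486 199  14  33 183] [ 343. -376.] [70. 17.] 6.4
0.036 [438  91  28  61 514] [ 514. -255.] [ 38. 102.] 89.0
0.036 [ 136  114   42   92 2301] [452. 255.] [160.  52.] 6.7
0.036 [493 202  14  35 212] [ 342. -375.] [64. 17.] 1.5
```

View pics/w1.png

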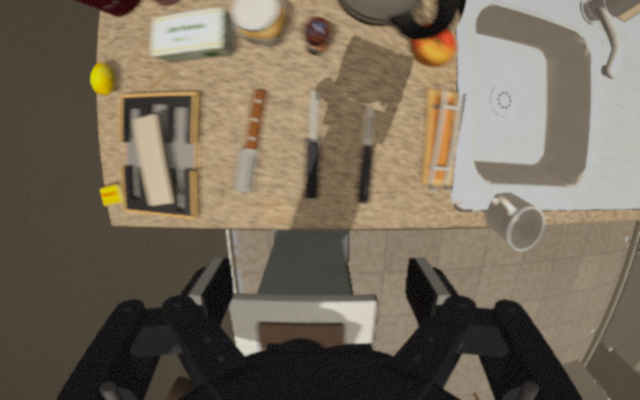

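Wrist view: tray (160,152), stone lying on it at a slight angle, knife pointing toward the robot (guard at (246,172)), steel (313,145) and peeler (367,155) pointing away, stand (440,137). The heights and sizes agree with the list. Now I go above the stone.

```bash
python3 - <<'E'
from h import *
go([.452,.25,.20],.117)
E
```

```text
delta [ 0.0071 -0.2881  0.1909] [-1.000e-04  1.100e-03 -1.191e-01] rows 5.5
```

Emit:
{"fn": "carry_out", "kwargs": {
  "deltas": [0.007,-0.288,0.19,0,0,-0.118,0.007,-0.288,0.19,0,0,-0.118,0.007,-0.288,0.19,0,0,-0.118,0.007,-0.288,0.19,0,0,-0.118,0.007,-0.288,0.19,0,0,-0.118]
}}

```text
time: 2.92
eef_pos: [0.4516, 0.2235, 0.2181]
tcp_rot: [0.998, 0.057, 0.0, 0.0]
contact_force: [0.4, -1.4, 0.7]
opening: 1.0
finger_force: 0.0
```

Emit:
{"fn": "carry_out", "kwargs": {
  "deltas": [0.0,-0.027,0.018,0,0,0,0.0,-0.027,0.018,0,0,0,0.0,-0.027,0.018,0,0,0]
}}

```text
time: 3.3
eef_pos: [0.4489, 0.249, 0.202]
tcp_rot: [0.998, 0.058, 0.0, 0.0]
contact_force: [-0.1, 0.3, 0.3]
opening: 1.003
finger_force: 0.0
```

```bash
python3 - <<'E'
from h import *
st(); s,im,d,m=cam("wrist"); save(im,"pics/w2.png"); P=pts("wrist",d,m,s); np.save("w2.npy",P)
z=P[...,2]; roi=(P[...,0]>.3)&(P[...,0]<.62)&(P[...,1]>.12)&(P[...,1]<.42)
def rect(M,k=2):
    n,L,S,c=cv2.connectedComponentsWithStats(M.astype(np.uint8))
    for i in np.argsort(-S[1:,4])[:k]+1:
        r=cv2.minAreaRect((P[L==i][:,:2]*1000).astype(np.float32)); print(S[i],np.round(r[0],1),np.round(r[1],1),round(r[2],2), np.median(z[L==i]).round(4))
rect(roi&(z>.038)&(z<.06),1)
rect(roi&(z>.018)&(z<.06),3)
rect(roi&(z>.005)&(z<.016),6)
E
```

```text
t 3.3 pos [0.4489 0.249  0.202 ] yaw 0.1157 pitch 0.0005 q [ 0.31 -0.05  2.   -0.    1.19  1.76] F [-0.1  0.3  0.3] op 1.003
[ 287  104   54  154 7708] [451.3 255.1] [159.2  50.9] 6.68 0.0467
[  223    53   186   228 21864] [458.  260.7] [167.2 230.5] 85.0 0.0253
[ 193    8   53   41 1681] [601.4 372.2] [52.9 37.1] 89.75 0.047
[173 208  29  24 211] [386.9 400.7] [28.9 37.4] 1.52 0.0184
[ 234   83   58  154 4260] [462.2 315.6] [173.8  62. ] 4.15 0.0108
[ 330  100   57  165 3907] [447.2 202.5] [190.9  52.2] 2.13 0.0107
[312  85  36  47 609] [529.  249.6] [35.3 44. ] 86.03 0.0108
[175 205  50  31 232] [397.8 382. ] [68.7 30.1] 66.77 0.0119
[284 218   8  30  91] [384.5 275.8] [ 8.3 35. ] 84.77 0.0109
[173 164   5  10  22] [446.2 419.7] [10.   0.9] 2.12 0.0109
```

View pics/w2.png

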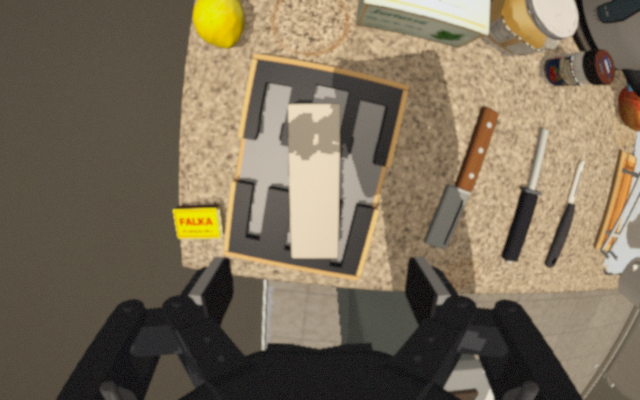

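Tray centre is (458,261) mm at -5° (or 175°), and the stone is at (451,255) mm at +6.7°. The fingers can go down into the cross channel beside the stone.

Emit:
{"fn": "carry_out", "kwargs": {
  "deltas": [0.003,-0.006,0.06,0,0,0,0.003,-0.006,0.12,0,0,0,0.003,-0.006,0.15,0,0,0,0.003,-0.006,0.17,0,0,0,0.003,-0.006,0.182,0,0,0],
  "grip": 90
}}

```text
time: 3.98
eef_pos: [0.4512, 0.2557, 0.0195]
tcp_rot: [0.998, 0.058, 0.0, -0.0]
contact_force: [-0.4, -0.8, 0.8]
opening: 0.898
finger_force: 0.0
```

Emit:
{"fn": "carry_out", "kwargs": {
  "deltas": [0,0,0,0,0,0,0,0,0,0,0,0,0,0,0,0,0,0,0,0,0,0,0,0,0,0,0,0,0,0],
  "grip": 0,
  "grip_force": 60
}}

```text
time: 4.6
eef_pos: [0.4516, 0.2569, 0.021]
tcp_rot: [0.998, 0.059, 0.001, -0.0]
contact_force: [0.3, -3.7, 6.2]
opening: 0.572
finger_force: 64.6
```

Emit:
{"fn": "carry_out", "kwargs": {
  "deltas": [0,0,-0.01,0,0,0,0,0,-0.04,0,0,0,0,0,-0.08,0,0,0,0,0,-0.12,0,0,0,0,0,-0.16,0,0,0]
}}

```text
time: 5.22
eef_pos: [0.4488, 0.2567, 0.1795]
tcp_rot: [0.998, 0.059, -0.002, 0.0]
contact_force: [0.7, -0.3, -4.4]
opening: 0.573
finger_force: 63.3
```

```bash
python3 - <<'E'
from h import *
st(); go([.43,-.1,.25],-.02)
E
```

```text
t 5.22 pos [0.4488 0.2567 0.1795] yaw 0.1182 pitch -0.003 q [ 0.32 -0.01  2.01  0.    1.15  1.78] F [ 0.7 -0.3 -4.4] op 0.573
delta [-0.0609  0.352  -0.0703] [1.000e-04 3.000e-03 1.382e-01] rows 5.8
```

Emit:
{"fn": "carry_out", "kwargs": {
  "deltas": [-0.061,0.352,-0.07,0,0,0.138,-0.061,0.352,-0.07,0,0,0.138,-0.061,0.352,-0.07,0,0,0.138,-0.061,0.352,-0.07,0,0,0.138,-0.061,0.352,-0.07,0,0,0.138]
}}

```text
time: 5.85
eef_pos: [0.4324, -0.0504, 0.239]
tcp_rot: [1.0, -0.01, -0.001, -0.001]
contact_force: [0.8, -0.5, -4.2]
opening: 0.574
finger_force: 63.8
```

Emit:
{"fn": "carry_out", "kwargs": {
  "deltas": [0,0.06,-0.01,0,0,0,0,0.06,-0.01,0,0,0,0,0.06,-0.01,0,0,0,0,0.06,-0.01,0,0,0]
}}

```text
time: 6.35
eef_pos: [0.4322, -0.1078, 0.2486]
tcp_rot: [1.0, -0.009, -0.001, -0.001]
contact_force: [0.1, -0.3, -4.2]
opening: 0.573
finger_force: 64.1
```

```bash
python3 - <<'E'
from h import *
st(); s,im,d,m=cam("wrist"); save(im,"pics/w3.png"); P=pts("wrist",d,m,s); np.save("w3.npy",P)
z=P[...,2]; roi=(P[...,0]>.36)&(P[...,0]<.6)&(P[...,1]<-.2)&(P[...,1]>-.32)
def rect(M):
    r=cv2.minAreaRect((P[M][:,:2]*1000).astype(np.float32)); print(M.sum(),np.round(r[0],1),np.round(r[1],1),round(r[2],2), np.median(z[M]).round(4))
rect(roi&(z>.008)&(z<.014)); rect(roi&(z>.018)&(z<.08))
M=roi&(z>.018)&(z<.09); q=P[M]
for y0 in np.arange(-.30,-.20,.004):
    k=(q[:,1]>=y0)&(q[:,1]<y0+.004); print(round(y0,3),k.sum(),end='; ')
print()
for x0 in np.arange(.38,.60,.01):
    k=(q[:,0]>=x0)&(q[:,0]<x0+.01)
    if k.sum()>3: print(round(x0,2),k.sum(),"zmax",np.percentile(q[k,2],90).round(4),"y",np.percentile(q[k,1],[1,99]).round(4))
E
```

```text
t 6.35 pos [ 0.4322 -0.1078  0.2486] yaw -0.018 pitch -0.0017 q [-0.47 -0.26  2.09  0.    1.31  1.12] F [ 0.1 -0.3 -4.2] op 0.573
3629 [ 483.7 -253.8] [ 58.7 172.7] 89.31 0.0127
1923 [ 478.1 -253.7] [ 39.5 174.2] 89.32 0.0395
-0.3 0; -0.296 0; -0.292 0; -0.288 0; -0.284 0; -0.28 0; -0.276 64; -0.272 399; -0.268 359; -0.264 34; -0.26 34; -0.256 34; -0.252 32; -0.248 33; -0.244 262; -0.24 541; -0.236 131; -0.232 0; -0.228 0; -0.224 0; -0.22 0; -0.216 0; -0.212 0; -0.208 0; -0.204 0; 
0.39 121 zmax 0.0399 y [-0.2702 -0.2338]
0.4 79 zmax 0.0233 y [-0.2713 -0.2343]
0.41 78 zmax 0.0242 y [-0.2709 -0.2345]
0.42 123 zmax 0.0274 y [-0.2719 -0.2346]
0.43 142 zmax 0.0291 y [-0.2705 -0.2341]
0.44 82 zmax 0.0318 y [-0.271  -0.2354]
0.45 85 zmax 0.0344 y [-0.2715 -0.2357]
0.46 85 zmax 0.037 y [-0.2719 -0.236 ]
0.47 95 zmax 0.0391 y [-0.2722 -0.2357]
0.48 95 zmax 0.042 y [-0.2726 -0.2356]
0.49 99 zmax 0.044 y [-0.2728 -0.2363]
0.5 98 zmax 0.0467 y [-0.2724 -0.2362]
0.51 104 zmax 0.0495 y [-0.2731 -0.2369]
0.52 97 zmax 0.0518 y [-0.2737 -0.2364]
0.53 261 zmax 0.0544 y [-0.273 -0.235]
0.54 132 zmax 0.0568 y [-0.2736 -0.2361]
0.55 105 zmax 0.0595 y [-0.2733 -0.2374]
0.56 42 zmax 0.0607 y [-0.2738 -0.2377]
```

View pics/w3.png

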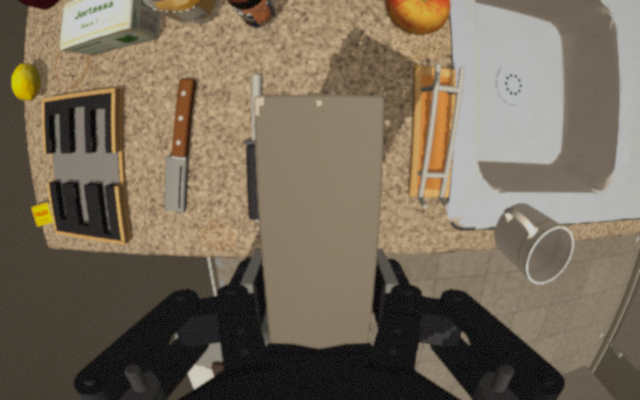

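The stone is held level (322,200). The stand is clear on the right (437,135) with its hooks at the near end, and rod height is 40 mm at x≈0.481.

```bash
python3 - <<'E'
from h import *
s=st(); P=np.load("w3.npy"); T=R.from_quat(s["tcp_rot"]); L=T.inv().apply(P.reshape(-1,3)-s["eef_pos"]); k=(abs(L[:,1])<.02)&(L[:,2]>-.035)&(L[:,2]<0)&(L[:,0]>.03)
print("far end",np.percentile(L[k,0],[50,99,100]),np.median(L[k,2])); k2=(L[:,0]>.04)&(L[:,0]<.07)&(L[:,2]>-.035)&(L[:,2]<0);print(np.percentile(L[k2,1],[1,99]))
for x in (.04,.05,.06,.07):
  kk=k&(abs(L[:,0]-x)<.004); print(x,L[kk,2].mean())
go([.482,-.254,.107],-.012,.244)
E
```

```text
t 6.4 pos [ 0.4323 -0.1078  0.2488] yaw -0.0177 pitch -0.0013 q [-0.47 -0.26  2.09  0.    1.31  1.12] F [ 0.1  0.7 -4.1] op 0.57
far end [0.05605782 0.07932697 0.07979658] -0.025405062720233382
[-0.02456007  0.02396139]
0.04 -0.025452870533041343
0.05 -0.02542748237886273
0.06 -0.025408850344114532
0.07 -0.025389927618660442
delta [0.0524 0.1455 0.1416] [-0.0004  0.2453 -0.0058] rows 3.4
```

Emit:
{"fn": "carry_out", "kwargs": {
  "deltas": [0.0524,0.1455,0.1416,0,0.245,-0.006,0.0524,0.1455,0.1416,0,0.245,-0.006,0.0524,0.1455,0.1416,0,0.245,-0.006,0.0524,0.1455,0.1416,0,0.245,-0.006,0.0524,0.1455,0.1416,0,0.245,-0.006]
}}

```text
time: 7.02
eef_pos: [0.4816, -0.2548, 0.1058]
tcp_rot: [0.993, -0.007, 0.12, -0.001]
contact_force: [-0.8, 0.2, -3.7]
opening: 0.576
finger_force: 64.4
```

```bash
python3 - <<'E'
from h import *
st(); go([.483,-.254,.042],-.012,.244);go([.483,-.254,.0375],-.012,.244)
E
```

```text
t 7.03 pos [ 0.4816 -0.2548  0.1058] yaw -0.014 pitch 0.2412 q [-0.75  0.04  2.12  0.22  0.82  0.69] F [-0.8  0.2 -3.7] op 0.576
delta [-0.0139 -0.0006  0.0623] [-0.0023  0.0028 -0.002 ] rows 1.0
delta [-0.0149 -0.0006  0.0667] [-0.0023  0.0028 -0.002 ] rows 1.1
```

Emit:
{"fn": "carry_out", "kwargs": {
  "deltas": [-0.007,-0.0005,0.03,-0.002,0.003,-0.002,-0.0115,-0.0005,0.052,-0.002,0.003,-0.002,-0.0137,-0.0006,0.0615,-0.002,0.003,-0.002,-0.0148,-0.0006,0.0665,-0.002,0.003,-0.002,-0.0148,-0.0006,0.0665,-0.002,0.003,-0.002]
}}

```text
time: 7.65
eef_pos: [0.4844, -0.2554, 0.0407]
tcp_rot: [0.992, -0.006, 0.124, 0.003]
contact_force: [-0.6, 0.6, -3.3]
opening: 0.57
finger_force: 64.3
```

```bash
python3 - <<'E'
from h import *
st()
E
```

```text
t 7.65 pos [ 0.4844 -0.2554  0.0407] yaw -0.0112 pitch 0.2489 q [-0.75  0.16  2.14  0.26  0.67  0.64] F [-0.6  0.6 -3.3] op 0.57
```

Emit:
{"fn": "carry_out", "kwargs": {
  "deltas": [0,0,0,0,0,0,0,0,0,0,0,0]
}}

```text
time: 7.9
eef_pos: [0.4842, -0.2558, 0.0407]
tcp_rot: [0.992, -0.006, 0.124, 0.003]
contact_force: [-0.0, -0.5, -3.2]
opening: 0.57
finger_force: 64.3
```

```bash
python3 - <<'E'
from h import *
st();go([.4825,-.254,.0365],-.012,.244)
E
```

```text
t 7.9 pos [ 0.4842 -0.2558  0.0407] yaw -0.0118 pitch 0.249 q [-0.75  0.16  2.14  0.26  0.67  0.64] F [-0.  -0.5 -3.2] op 0.57
delta [-0.0027 -0.0018  0.0036] [ 0.0041 -0.005   0.0002] rows 0.1
```

Emit:
{"fn": "carry_out", "kwargs": {
  "deltas": [-0.002,-0.001,0.002,0.003,-0.004,0,-0.002,-0.001,0.002,0.003,-0.004,0]
}}

```text
time: 8.15
eef_pos: [0.4822, -0.2543, 0.0372]
tcp_rot: [0.993, -0.006, 0.121, 0.001]
contact_force: [0.1, -0.3, -2.8]
opening: 0.571
finger_force: 64.3
```

```bash
python3 - <<'E'
from h import *
st();go([.4825,-.254,.0365],-.012,.244)
E
```

```text
t 8.15 pos [ 0.4822 -0.2543  0.0372] yaw -0.0122 pitch 0.2435 q [-0.75  0.16  2.14  0.26  0.67  0.64] F [ 0.1 -0.3 -2.8] op 0.571
delta [ 0.0002 -0.0003  0.0008] [-0.0002  0.0005 -0.0002] rows 0.0
```

Emit:
{"fn": "carry_out", "kwargs": {
  "deltas": [0,0,0.001,0,0,0,0,0,0.001,0,0,0]
}}

```text
time: 8.4
eef_pos: [0.4827, -0.2545, 0.0365]
tcp_rot: [0.993, -0.006, 0.122, 0.001]
contact_force: [-0.0, -0.1, -3.5]
opening: 0.574
finger_force: 64.4
```

Emit:
{"fn": "carry_out", "kwargs": {
  "deltas": [0,0,0,0,0,0,0,0,0,0,0,0,0,0,0,0,0,0,0,0,0,0,0,0],
  "grip": 85
}}

```text
time: 8.9
eef_pos: [0.4829, -0.2546, 0.0368]
tcp_rot: [0.993, -0.006, 0.122, 0.001]
contact_force: [0.3, -0.8, 0.4]
opening: 0.852
finger_force: 0.0
```

Emit:
{"fn": "carry_out", "kwargs": {
  "deltas": [0,0,-0.03,0,0,0,0,0,-0.07,0,0,0,0,0,-0.12,0,0,0,0,0,-0.17,0,0,0,0,0,-0.2,0,0,0]
}}

```text
time: 9.52
eef_pos: [0.4345, -0.2544, 0.2339]
tcp_rot: [0.992, -0.006, 0.123, 0.002]
contact_force: [0.4, -0.3, 0.3]
opening: 0.853
finger_force: 0.0
```

```bash
python3 - <<'E'
from h import *
st(); s,im,d,m=cam("wrist"); save(im,"pics/w4.png"); P=pts("wrist",d,m,s); np.save("w4.npy",P)
n=np.array([-np.sin(.244),0,np.cos(.244)]); z=P[...,2]
k=(abs(P[...,0]-.482)<.1)&(abs(P[...,1]+.254)<.06)&(abs((P-[.482,-.254,.04])@n-.022)<.006)
q=P[k]; r=cv2.minAreaRect((q[:,:2]*1000).astype(np.float32)); print(k.sum(),r)
c=np.c_[q[:,:2]-q[:,:2].mean(0),np.ones(len(q))]; f=np.linalg.lstsq(c,q[:,2],rcond=None)[0]; print("slopes",f, "atan",np.arctan(f[:2]),q.mean(0))
go([.46,-.05,.28],0)
E
```

```text
t 9.53 pos [ 0.4345 -0.2544  0.2339] yaw -0.0114 pitch 0.2471 q [-0.82 -0.22  2.11  0.2   1.09  0.68] F [ 0.4 -0.3  0.3] op 0.853
6700 ((471.9244079589844, -253.61666870117188), (50.54753112792969, 162.52012634277344), 89.30463409423828)
slopes [ 0.24892745 -0.00491353  0.06235979] atan [ 0.24396895 -0.00491349] [ 0.47952716 -0.25379952  0.06235979]
delta [ 0.0322 -0.2055 -0.037 ] [ 0.0092 -0.2511 -0.0113] rows 3.4
```

View pics/w4.png

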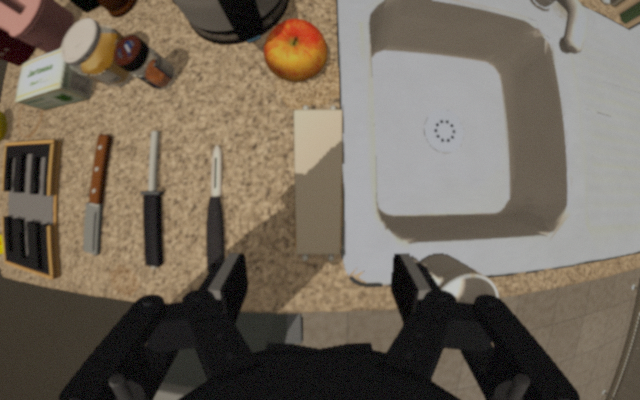

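The stone lies flat on the rods (318,182) at the right slope and centred. Now a clear look at the empty tray, passing over the tools at height.

```bash
python3 - <<'E'
from h import *
go([.43,.25,.22],-.087)
E
```

```text
delta [-0.0148 -0.5056  0.0105] [-0.0017 -0.2513  0.0752] rows 8.1
```

Emit:
{"fn": "carry_out", "kwargs": {
  "deltas": [-0.015,-0.505,0.01,0,-0.251,0.075,-0.015,-0.505,0.01,0,-0.251,0.075,-0.015,-0.505,0.01,0,-0.251,0.075,-0.015,-0.505,0.01,0,-0.251,0.075,-0.015,-0.505,0.01,0,-0.251,0.075]
}}

```text
time: 10.2
eef_pos: [0.4303, 0.0589, 0.2218]
tcp_rot: [0.999, -0.043, -0.003, -0.005]
contact_force: [1.1, -0.3, -0.4]
opening: 0.852
finger_force: 0.0
```

```bash
python3 - <<'E'
from h import *
st();go([.43,.25,.22],-.087)
E
```

```text
t 10.2 pos [0.4303 0.0589 0.2218] yaw -0.0865 pitch -0.0069 q [-0.1  -0.26  2.15  0.01  1.26  1.55] F [ 1.1 -0.3 -0.4] op 0.852
delta [-0.0168 -0.1904  0.0036] [-0.0088  0.0069  0.0004] rows 3.1
```

Emit:
{"fn": "carry_out", "kwargs": {
  "deltas": [-0.017,-0.19,0.003,-0.009,0.007,0,-0.017,-0.19,0.003,-0.009,0.007,0,-0.017,-0.19,0.003,-0.009,0.007,0,-0.017,-0.19,0.003,-0.009,0.007,0,-0.017,-0.19,0.003,-0.009,0.007,0]
}}

```text
time: 10.82
eef_pos: [0.4298, 0.2476, 0.2203]
tcp_rot: [0.999, -0.043, -0.001, 0.001]
contact_force: [0.8, 0.5, 0.1]
opening: 0.851
finger_force: 0.0
```

```bash
python3 - <<'E'
from h import *
st(); s,im,d,m=cam("wrist"); P=pts("wrist",d,m,s); np.save("w5.npy",P)
z=P[...,2]
roi=(P[...,0]>.32)&(P[...,0]<.6)&(P[...,1]>.16)&(P[...,1]<.36)&(z>.018)&(z<.032)
n,L,S,c=cv2.connectedComponentsWithStats(roi.astype(np.uint8)); i=np.argmax(S[1:,4])+1
r=cv2.minAreaRect((P[L==i][:,:2]*1000).astype(np.float32)); print(r)
# orthophoto of tray, 3 px/mm, tray frame yaw -5deg guess; up = +x
c0=np.array(r[0])/1000; a=np.deg2rad(r[2]-90 if r[1][1]>r[1][0] else r[2]); print(c0,a)
T=np.linalg.inv(np.block([[R.from_quat(s["tcp_rot"]).as_matrix(),np.array(s["eef_pos"])[:,None]],[np.zeros((1,3)),1]])@np.eye(4)); 
u=np.arange(-110,110,.4)/1000; v=np.arange(-130,130,.4)/1000
Y,X=np.meshgrid(-u,-v); 
ca,sa=np.cos(a),np.sin(a); W=np.stack([c0[0]+ca*X-sa*Y,c0[1]+sa*X+ca*Y,np.full_like(X,.024),np.ones_like(X)],-1)
C=W@(np.linalg.inv(np.array(m["hand_eye"]))@T).T
rr=np.hypot(C[...,0],C[...,1]); th=np.arctan2(rr,C[...,2]); K=m["intrinsics"]
mx=(K[0,0]*th*C[...,0]/rr+K[0,2]).astype(np.float32); my=(K[1,1]*th*C[...,1]/rr+K[1,2]).astype(np.float32)
o=cv2.remap(im,mx,my,cv2.INTER_LINEAR); save(o,"pics/tray.png"); zz=cv2.remap(z.astype(np.float32),mx,my,cv2.INTER_NEAREST)
np.savez("tray.npz",o=o,z=zz,c0=c0,a=a)
E
```

```text
t 10.82 pos [0.4298 0.2476 0.2203] yaw -0.0851 pitch -0.0014 q [ 0.32 -0.1   2.02 -0.    1.23  1.97] F [0.8 0.5 0.1] op 0.851
((388.9469299316406, 266.642822265625), (167.3591766357422, 91.79615783691406), 84.95599365234375)
[0.38894693 0.26664282] 1.4827618085368013
```

View pics/tray.png

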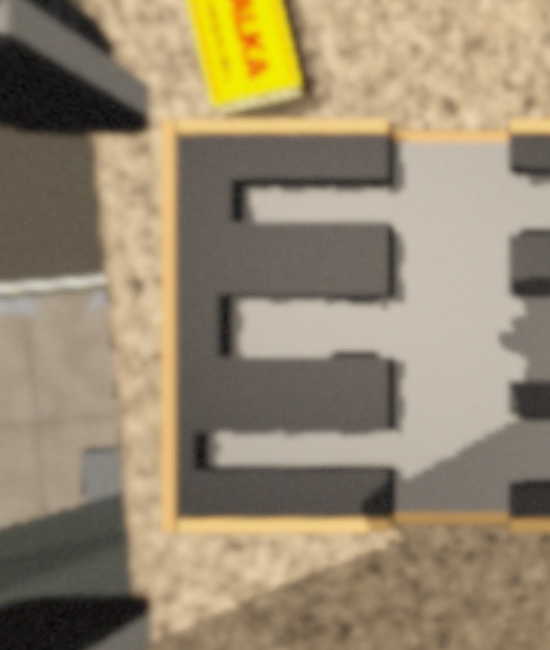

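The near half of the tray shows the pocket widths 17, 24 and 14 mm from the +y side: peeler blade, knife handle, steel rod. So tray yaw is about -5°, the peeler and steel must point toward the robot and the knife away. All three have to be turned round. Next I get the full tray pose and refined tool poses.

```bash
cat >> h.py <<'E'
def trayfit(P):
    """align tray 2D pose: rect of all foam/rim points, then refine by pocket template on heights"""
    from scipy.optimize import minimize
    z=P[...,2]; x,y=P[...,0],P[...,1]
    roi=(x>.33)&(x<.6)&(y>.16)&(y<.36)
    q=P[roi&(z>.004)&(z<.034)]; lo=q[:,2]<.017
    def inside(l):
        X,Y=l[:,0]*1000,l[:,1]*1000
        b=lambda x0,x1,y0,y1:(X>x0)&(X<x1)&(Y>y0)&(Y<y1)
        return b(-24,24,-83,83)|b(-21.5,86.5,36.5,63.5)|b(-86.5,0,41.5,58.5)|b(-91.5,15.5,-12.5,12.5)|b(12.5,93.5,-22.5,12.5)|b(-15.5,87.5,-64.5,-35.5)|b(-101.5,0,-57.5,-42.5)
    def cost(p):
        c,s=np.cos(p[2]),np.sin(p[2]); d=q[:,:2]-p[:2]; l=np.c_[c*d[:,0]+s*d[:,1],-s*d[:,0]+c*d[:,1]]
        inn=(abs(l[:,0])<.115)&(abs(l[:,1])<.083)
        hole=inside(l)
        return np.mean(np.where(inn,hole!=lo,~lo))
    best=min((minimize(cost,[.458+dx,.2607+dy,-.087],method="Nelder-Mead",options=dict(initial_simplex=np.array([.458+dx,.2607+dy,-.087])+np.array([[0,0,0],[.004,0,0],[0,.004,0],[0,0,.02]]))) for dx in (-.002,.001) for dy in (-.002,.001)),key=lambda r:r.fun)
    return best.x,best.fun
def boxfit(P,x0,x1,y0,y1,lo,hi):
    z=P[...,2]; k=(P[...,0]>x0)&(P[...,0]<x1)&(P[...,1]>y0)&(P[...,1]<y1)&(z>lo)&(z<hi)
    r=cv2.minAreaRect((P[k][:,:2]*1000).astype(np.float32)); return r,P[k]
E
python3 - <<'E'
from h import *
P=np.load("w5.npy"); print(trayfit(P)); print(trayfit(np.load("w2.npy")))
for f in ("w1.npy","w4.npy","w3.npy"):
  P=np.load(f)
  for n,y0,y1 in (("knife",.03,.13),("steel",-.07,.01),("peeler",-.16,-.09)):
    r,q=boxfit(P,.33,.6,y0,y1,.005,.03); print(f,n,np.round(r[0],1),np.round(r[1],1),round(r[2],2))
E
```

```text
(array([ 0.45805563,  0.26053269, -0.08512659]), np.float64(0.03676983131186393))
(array([ 0.45777284,  0.2606014 , -0.08618772]), np.float64(0.04303884201961372))
w1.npy knife [473.6  80.2] [ 33.8 182.1] 79.37
w1.npy steel [463.8 -28.5] [187.3  30. ] 0.45
w1.npy peeler [ 445.9 -121.3] [ 25.7 169.3] 87.74
w4.npy knife [473.5  79.8] [ 35. 181.] 79.34
w4.npy steel [463.1 -29.9] [ 32.  186.9] 88.75
w4.npy peeler [ 448.8 -124. ] [ 24.1 164.2] 86.61
w3.npy knife [473.5  79.5] [ 33.  181.5] 79.49
w3.npy steel [463.7 -23.3] [ 19.3 187.8] 86.18
w3.npy peeler [ 530.8 -125.3] [3.6 1.3] 88.85
```

```bash
python3 - <<'E'
from h import *
go([.4775,.074,.14],-.185)
E
```

```text
delta [0.0624 0.168  0.0806] [0.0013 0.0011 0.0982] rows 3.1
```

Emit:
{"fn": "carry_out", "kwargs": {
  "deltas": [0.062,0.168,0.08,0.001,0.001,0.098,0.062,0.168,0.08,0.001,0.001,0.098,0.062,0.168,0.08,0.001,0.001,0.098,0.062,0.168,0.08,0.001,0.001,0.098,0.062,0.168,0.08,0.001,0.001,0.098],
  "grip": 60
}}

```text
time: 11.5
eef_pos: [0.4773, 0.0733, 0.141]
tcp_rot: [0.996, -0.094, 0.0, -0.0]
contact_force: [0.2, 0.3, -0.3]
opening: 0.599
finger_force: 0.0
```

```bash
cat >> h.py <<'E'
OUT=dict(knife=[(-90,-11),(14,-11),(14,-21),(92,-21),(92,11),(-90,11)],
 steel=[(-86,-13),(14,-13),(14,-6),(100,-6),(100,6),(14,6),(14,13),(-86,13)],
 peeler=[(-85,-12),(20,-12),(20,-7),(85,-7),(85,7),(20,7),(20,12),(-85,12)])
def toolfit(P,name,guess,lo=.005,hi=.032,w=.045):
    "2D pose (x,y,yaw) of a tool by matching its outline with the points above the table"
    from scipy.optimize import minimize
    q=P.reshape(-1,3); k=(abs(q[:,0]-guess[0])<.13)&(abs(q[:,1]-guess[1])<.09)&(q[:,2]>lo)&(q[:,2]<hi); q=q[k][:,:2]
    poly=np.array(OUT[name],np.float32); S=np.zeros((1000,1600),np.uint8); cv2.fillPoly(S,[(poly*4+[800,500]).astype(np.int32)],1)
    D=cv2.distanceTransform(S,cv2.DIST_L2,5)-cv2.distanceTransform(1-S,cv2.DIST_L2,5); D/=4
    def cost(p):
        c,s=np.cos(p[2]),np.sin(p[2]); d=(q-p[:2])*1000; X=c*d[:,0]+s*d[:,1]; Y=-s*d[:,0]+c*d[:,1]
        v=cv2.remap(D,(X*4+800).astype(np.float32)[:,None],(Y*4+500).astype(np.float32)[:,None],cv2.INTER_LINEAR,borderValue=-30)[:,0]
        v=np.maximum(v,-8); return np.mean(np.maximum(-v,0)**1)
    g=np.array(guess,float); r=minimize(cost,g,method="Nelder-Mead",options=dict(xatol=1e-5,fatol=1e-6,initial_simplex=g+np.array([[0,0,0],[.006,0,0],[0,.006,0],[0,0,.04]]))); return r.x,r.fun,len(q)
E
python3 - <<'E'
from h import *
st(); s,im,d,m=cam("wrist"); P=pts("wrist",d,m,s); np.save("w6.npy",P); save(im,"pics/w6.png")
p,f,n=toolfit(P,"knife",[.4736,.0747,2.957]); print(p.round(4),f,n)
r,q=boxfit(P,.33,.6,.03,.14,.005,.03); print(r)
c,sn=np.cos(p[2]),np.sin(p[2]); go([p[0]-.004*c,p[1]-.004*sn,.004],p[2]-np.pi)
E
```

```text
t 11.5 pos [0.4773 0.0733 0.141 ] yaw -0.1883 pitch 0.0 q [-0.06 -0.05  2.12  0.    1.07  1.7 ] F [ 0.2  0.3 -0.3] op 0.599
[0.4742 0.0756 2.9628] 0.3943135142326355 5418
((473.4878234863281, 80.8528823852539), (32.25074005126953, 181.4818878173828), 79.75787353515625)
delta [ 0.0004 -0.0006  0.1375] [-0.001  -0.0011 -0.0075] rows 2.2
```

View pics/w6.png

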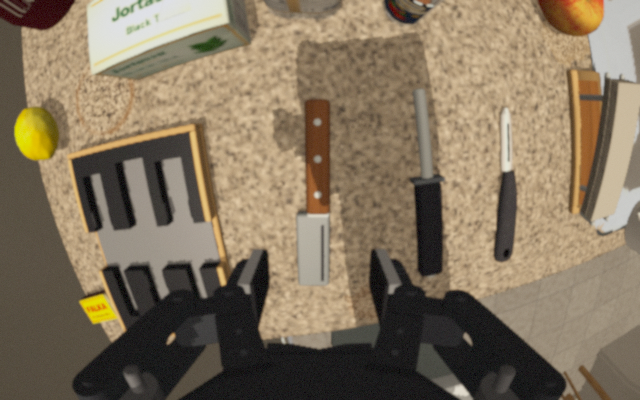

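The knife lies straight under the hand (316,190), guard toward the robot. Its fit agrees with the box to 1 mm, so I go down and grip.

Emit:
{"fn": "carry_out", "kwargs": {
  "deltas": [0,0,0.06,0,0,-0.007,0,0,0.1,0,0,-0.007,0.0004,-0.0005,0.125,0,0,-0.007,0.0004,-0.0005,0.137,0,0,-0.007,0.0004,-0.0005,0.137,0,0,-0.007]
}}

```text
time: 12.18
eef_pos: [0.478, 0.076, 0.0042]
tcp_rot: [0.996, -0.088, 0.0, -0.0]
contact_force: [-0.2, 0.2, 0.1]
opening: 0.6
finger_force: 0.0
```

Emit:
{"fn": "carry_out", "kwargs": {
  "deltas": [0,0,0,0,0,0,0,0,0,0,0,0,0,0,0,0,0,0,0,0,0,0,0,0,0,0,0,0,0,0],
  "grip": 0,
  "grip_force": 60
}}

```text
time: 12.8
eef_pos: [0.4794, 0.0754, 0.0058]
tcp_rot: [0.996, -0.089, 0.002, -0.0]
contact_force: [-1.2, 2.1, 6.7]
opening: 0.233
finger_force: 61.3
```

Emit:
{"fn": "carry_out", "kwargs": {
  "deltas": [0,0,-0.01,0,0,0,0,0,-0.04,0,0,0,0,0,-0.08,0,0,0,0,0,-0.12,0,0,0,0,0,-0.15,0,0,0]
}}

```text
time: 13.42
eef_pos: [0.478, 0.0752, 0.1563]
tcp_rot: [0.996, -0.089, 0.001, -0.0]
contact_force: [1.0, -1.2, -1.2]
opening: 0.238
finger_force: 60.4
```

```bash
python3 - <<'E'
from h import *
st();go([.45,.26,.16],1.3)
E
```

```text
t 13.43 pos [0.478  0.0752 0.1563] yaw -0.1774 pitch 0.0026 q [-0.05 -0.07  2.1   0.    1.1   1.69] F [ 1.  -1.2 -1.2] op 0.238
delta [-0.0602 -0.1769 -0.0038] [ 1.3000e-03 -2.7000e-03 -1.4774e+00] rows 7.9
```

Emit:
{"fn": "carry_out", "kwargs": {
  "deltas": [-0.06,-0.177,-0.03,0,0,-0.8,-0.06,-0.177,-0.03,0,0,-0.8,-0.06,-0.177,-0.03,0,0,-0.8,-0.06,-0.177,-0.03,0,0,-0.8,-0.06,-0.177,-0.03,0,0,-0.8]
}}

```text
time: 14.05
eef_pos: [0.4492, 0.2611, 0.1844]
tcp_rot: [0.951, 0.309, 0.0, -0.0]
contact_force: [0.1, -0.6, -0.7]
opening: 0.237
finger_force: 60.3
```

Emit:
{"fn": "carry_out", "kwargs": {
  "deltas": [0,0,0,0,0,-0.8,0,0,0,0,0,-0.8,0,0,0,0,0,-0.8,0,0,0,0,0,-0.8,0,0,0,0,0,-0.8]
}}

```text
time: 14.68
eef_pos: [0.4496, 0.2598, 0.1842]
tcp_rot: [0.757, 0.654, 0.0, -0.0]
contact_force: [0.1, 0.0, -1.2]
opening: 0.236
finger_force: 60.3
```

Emit:
{"fn": "carry_out", "kwargs": {
  "deltas": [0,0,0,0,0,-0.8,0,0,0,0,0,-0.8,0,0,0,0,0,-0.8,0,0,0,0,0,-0.8,0,0,0,0,0,-0.8]
}}

```text
time: 15.3
eef_pos: [0.4495, 0.2599, 0.1842]
tcp_rot: [0.442, 0.897, 0.0, 0.0]
contact_force: [0.0, 0.7, -0.9]
opening: 0.236
finger_force: 60.3
```

```bash
python3 - <<'E'
from h import *
st();go([.44,.2608,.16],3.056)
E
```

```text
t 15.3 pos [0.4495 0.2599 0.1842] yaw 2.225 pitch 0.0001 q [ 0.33 -0.01  2.    0.    1.16 -0.33] F [ 0.   0.7 -0.9] op 0.236
delta [ 0.0065 -0.007   0.0242] [ 4.00e-04  0.00e+00 -8.31e-01] rows 4.4
```

Emit:
{"fn": "carry_out", "kwargs": {
  "deltas": [-0.002,0.004,0.06,0,0,-0.831,-0.002,0.004,0.06,0,0,-0.831,-0.002,0.004,0.06,0,0,-0.831,-0.002,0.004,0.06,0,0,-0.831,-0.002,0.004,0.06,0,0,-0.831]
}}

```text
time: 15.92
eef_pos: [0.454, 0.2607, 0.1242]
tcp_rot: [0.042, 0.999, 0.0, 0.0]
contact_force: [-0.2, 1.0, -2.0]
opening: 0.236
finger_force: 60.3
```

```bash
python3 - <<'E'
from h import *
s=st(); s,im,d,m=cam("wrist"); P=pts("wrist",d,m,s); np.save("w7.npy",P); save(im,"pics/w7.png")
print("tray",trayfit(P))
h=s["eef_pos"][2]; print("knife", toolfit(P,"knife",[.458,.2605,-.086],lo=h-.01,hi=h+.03))
E
```

```text
t 15.93 pos [0.454  0.2607 0.1242] yaw 3.0569 pitch -0.0002 q [ 0.33  0.07  2.03  0.    1.04 -1.16] F [-0.2  1.  -2. ] op 0.236
tray (array([ 0.45776861,  0.26059314, -0.0876891 ]), np.float64(0.03649250041206527))
knife (array([ 0.45559197,  0.26083087, -0.08328947]), np.float64(0.46780088543891907), 13705)
```

View pics/w7.png

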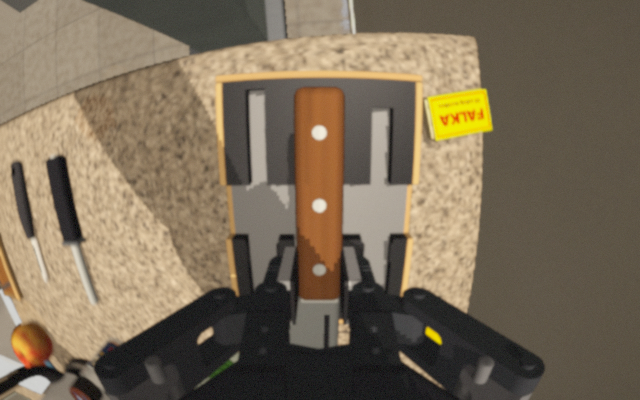

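The knife hangs above its pocket with the handle toward the robot (320,190), and the tray pose agrees from this opposite yaw. One last in-hand measurement.

```bash
cat >> h.py <<'E'
def inhand(P,s,zlo=-.03,zhi=.006,w=.02,xmin=.02):
    T=R.from_quat(s["tcp_rot"]); L=T.inv().apply(P.reshape(-1,3)-s["eef_pos"])
    k=(abs(L[:,1])<w)&(L[:,2]>zlo)&(L[:,2]<zhi)&(L[:,0]>xmin); L=L[k]
    print("end x",np.percentile(L[:,0],[99,99.8]).round(4),"top z",np.median(L[:,2]).round(4))
    for x in np.arange(xmin+.01,L[:,0].max(),.015):
        b=L[abs(L[:,0]-x)<.005]
        if len(b)>20: print(round(x,3),"y",np.percentile(b[:,1],[2,98]).round(4),"mid",(np.percentile(b[:,1],[2,98]).mean()*1000).round(2),"z",np.median(b[:,2]).round(4))
E
python3 - <<'E'
from h import *
s=st(); inhand(np.load("w7.npy"),s)
E
```

```text
t 15.97 pos [0.454  0.2607 0.1242] yaw 3.058 pitch -0.0002 q [ 0.33  0.07  2.03  0.    1.04 -1.16] F [ 0.3 -0.  -1.8] op 0.24
end x [0.087  0.0877] top z -0.0115
0.03 y [-0.0103  0.0107] mid 0.19 z -0.0115
0.045 y [-0.01    0.0106] mid 0.31 z -0.0115
0.06 y [-0.0102  0.0108] mid 0.3 z -0.0115
0.075 y [-0.0104  0.0105] mid 0.05 z -0.0114
```

Emit:
{"fn": "carry_out", "kwargs": {
  "deltas": [-0.001,0.0002,0.05,0,0,0.003,-0.001,0.0002,0.08,0,0,0.003,-0.001,0.0002,0.09,0,0,0.003,-0.001,0.0002,0.096,0,0,0.003,-0.001,0.0002,0.1,0,0,0.003]
}}

```text
time: 16.6
eef_pos: [0.4566, 0.2613, 0.0258]
tcp_rot: [0.045, 0.999, 0.0, 0.001]
contact_force: [-1.6, -2.4, 2.0]
opening: 0.237
finger_force: 60.8
```

```bash
python3 - <<'E'
from h import *
st();go([.4549,.2609,.018],3.055)
E
```

```text
t 16.6 pos [0.4566 0.2613 0.0258] yaw 3.051 pitch -0.0022 q [ 0.33  0.23  2.07 -0.    0.84 -1.15] F [-1.6 -2.4  2. ] op 0.237
delta [ 0.0017 -0.0005  0.0078] [ 0.0006  0.0022 -0.0039] rows 0.1
```

Emit:
{"fn": "carry_out", "kwargs": {
  "deltas": [0.001,-0.0003,0.004,0,0,0,0.001,-0.0003,0.008,0,0,0]
}}

```text
time: 16.85
eef_pos: [0.4558, 0.2611, 0.0171]
tcp_rot: [0.045, 0.999, 0.001, 0.002]
contact_force: [1.5, -2.5, 2.7]
opening: 0.234
finger_force: 60.8
```

```bash
python3 - <<'E'
from h import *
st();go([.4549,.2609,.0155],3.055)
E
```

```text
t 16.85 pos [0.4558 0.2611 0.0171] yaw 3.0507 pitch -0.0037 q [ 0.33  0.25  2.07 -0.    0.82 -1.15] F [ 1.5 -2.5  2.7] op 0.234
delta [ 0.0009 -0.0003  0.0016] [ 0.0016  0.0037 -0.0043] rows 0.0
```

Emit:
{"fn": "carry_out", "kwargs": {
  "deltas": [0,0,0.003,0,0,0,0,0,0.004,0,0,0,0,0,0.004,0,0,0]
}}

```text
time: 17.23
eef_pos: [0.4556, 0.2611, 0.0157]
tcp_rot: [0.045, 0.999, -0.0, 0.0]
contact_force: [-7.9, -5.4, 22.3]
opening: 0.239
finger_force: 63.2
```

```bash
python3 - <<'E'
from h import *
st()
E
```

```text
t 17.23 pos [0.4556 0.2611 0.0157] yaw 3.0512 pitch -0.0005 q [ 0.33  0.25  2.07 -0.    0.82 -1.15] F [-7.9 -5.4 22.3] op 0.239
```

Emit:
{"fn": "carry_out", "kwargs": {
  "deltas": [0,0,-0.003,0,0,0,0,0,-0.003,0,0,0,0,0,-0.003,0,0,0,0,0,-0.003,0,0,0],
  "grip": 55
}}

```text
time: 17.73
eef_pos: [0.4541, 0.2608, 0.0146]
tcp_rot: [0.045, 0.999, 0.0, -0.0]
contact_force: [-0.3, -0.8, 0.1]
opening: 0.545
finger_force: 0.0
```

Emit:
{"fn": "carry_out", "kwargs": {
  "deltas": [0,0,-0.03,0,0,0,0,0,-0.06,0,0,0,0,0,-0.09,0,0,0,0,0,-0.12,0,0,0,0,0,-0.12,0,0,0]
}}

```text
time: 18.35
eef_pos: [0.4562, 0.2615, 0.1377]
tcp_rot: [0.045, 0.999, 0.001, 0.003]
contact_force: [0.4, 0.1, 0.2]
opening: 0.548
finger_force: 0.0
```

```bash
cat >> h.py <<'E'
TR=np.array([.4579,.2606,-.0866])
def tops(P,yc,T=TR):
    "heights along a tool home at tray y=yc (mm)"
    c,s=np.cos(T[2]),np.sin(T[2]); d=P.reshape(-1,3)-[T[0],T[1],0]; X=(c*d[:,0]+s*d[:,1])*1000; Y=(-s*d[:,0]+c*d[:,1])*1000-yc
    ok=np.isfinite(d[:,2])
    print([(x,round(float(np.median(d[k,2])*1000),1)) for x in range(-95,100,10) for k in [ok&(abs(X-x)<4)&(abs(Y)<4)] if k.sum()>4])
    k=ok&(abs(abs(Y)-25)<4)&(abs(X)>35)&(abs(X)<90); print("foam",np.median(d[k,2])*1000)
E
python3 - <<'E'
from h import *
st(); s,im,d,m=cam("wrist"); P=pts("wrist",d,m,s); np.save("w8.npy",P); save(im,"pics/w8.png"); tops(P,0)
r=toolfit(P,"knife",[.458,.2605,-.086],lo=.0262,hi=.04); print(r)
E
```

```text
t 18.35 pos [0.4562 0.2615 0.1377] yaw 3.0507 pitch -0.0059 q [ 0.33  0.05  2.02  0.    1.06 -1.15] F [0.4 0.1 0.2] op 0.548
[(-95, 24.6), (-85, 27.4), (-75, 27.8), (-65, 27.8), (-55, 27.6), (-45, 27.9), (-35, 27.7), (-25, 27.6), (-15, 223.9), (-5, 28.0), (5, 27.8), (15, 24.0), (25, 22.8), (35, 22.9), (45, 22.7), (55, 22.6), (65, 22.8), (75, 22.5), (85, 22.6), (95, 24.1)]
foam 24.638895275287258
(array([ 0.38187407,  0.26586585, -0.08453145]), np.float64(0.6993616819381714), 3033)
```

Knife is home: handle top 27 mm and guard 22 mm after the 0.7 mm depth bias. Now the steel.

```bash
python3 - <<'E'
from h import *
go([.457,-.029,.16],3.13)
E
```

```text
delta [-0.0285 -0.2886 -0.0246] [ 0.0013  0.0025 -0.0794] rows 4.7
```

Emit:
{"fn": "carry_out", "kwargs": {
  "deltas": [-0.0285,-0.288,-0.03,0,0,-0.079,-0.0285,-0.288,-0.03,0,0,-0.079,-0.0285,-0.288,-0.03,0,0,-0.079,-0.0285,-0.288,-0.03,0,0,-0.079,-0.0285,-0.288,-0.03,0,0,-0.079]
}}

```text
time: 19.02
eef_pos: [0.4554, -0.0307, 0.1634]
tcp_rot: [0.007, 1.0, 0.001, -0.001]
contact_force: [0.1, -0.1, 0.0]
opening: 0.552
finger_force: 0.0
```

```bash
python3 - <<'E'
from h import *
st(); s,im,d,m=cam("wrist"); P=pts("wrist",d,m,s); np.save("w9.npy",P); save(im,"pics/w9.png")
print([ (f["uv"],f["score"]) for f in ctrl.find_in("wrist","steel")[:1]])
p,f,n=toolfit(P,"steel",[.457,-.029,-.01]); print(p.round(4),f,n)
r,q=boxfit(P,.33,.6,-.075,.025,.005,.03); print(r)
go([p[0],p[1],.004],p[2]+np.pi)
E
```

```text
t 19.02 pos [ 0.4554 -0.0307  0.1634] yaw 3.1276 pitch 0.0019 q [-0.29 -0.14  2.16  0.    1.13 -1.85] F [ 0.1 -0.1  0. ] op 0.552
[([318.5, 176.7], 0.68)]
[ 0.4582 -0.0292 -0.0371] 2.1183536052703857 5041
((463.5906982421875, -28.962568283081055), (30.961185455322266, 187.38795471191406), 85.98323822021484)
delta [-0.0023  0.0025  0.1598] [ 0.0001 -0.0011  0.0198] rows 2.6
```

View pics/w9.png

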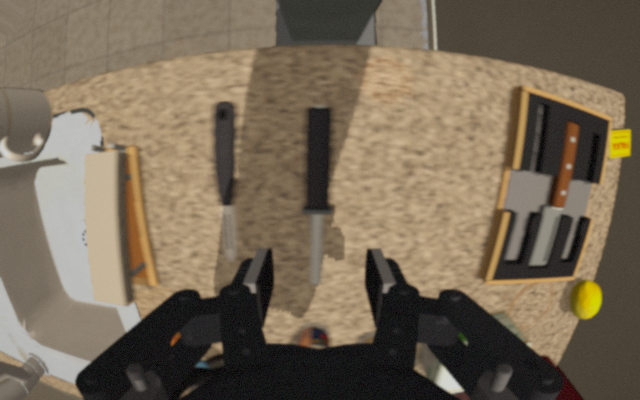

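The steel (318,195) is still where it was, with its rod pointing away. The knife sits in the tray. The fit window caught the peeler, so I narrow it.

```bash
python3 - <<'E'
from h import *
P=np.load("w9.npy").copy(); P[abs(P[...,1]+.029)>.045]=np.nan
p,f,n=toolfit(P,"steel",[.457,-.029,-.02]); print(p.round(4),f,n)
q=P.reshape(-1,3); q=q[(q[:,2]>.006)&(q[:,2]<.03)]
for x in np.arange(.36,.57,.02):
    b=q[abs(q[:,0]-x)<.004]
    if len(b)>8: print(x.round(2),np.percentile(b[:,1],[3,97]).round(4),np.percentile(b[:,1],[3,97]).mean().round(4))
print(q[:,0].min(),q[:,0].max())
go([p[0],p[1],.004],p[2]+np.pi)
E
```

```text
[ 0.4582 -0.0292 -0.0369] 0.04469652101397514 3727
0.38 [-0.0382 -0.0143] -0.0262
0.4 [-0.0386 -0.0144] -0.0265
0.42 [-0.039  -0.0155] -0.0272
0.44 [-0.0414 -0.0163] -0.0289
0.46 [-0.0418 -0.0168] -0.0293
0.48 [-0.0345 -0.0236] -0.0291
0.5 [-0.0358 -0.0256] -0.0307
0.52 [-0.0373 -0.0257] -0.0315
0.54 [-0.0378 -0.027 ] -0.0324
0.3701467652180655 0.6360476931060515
delta [-0.0023  0.0025  0.1598] [ 0.0001 -0.0011  0.0197] rows 2.6
```

Emit:
{"fn": "carry_out", "kwargs": {
  "deltas": [0.0005,0.0018,0.06,0,0,0.022,0.0005,0.0018,0.11,0,0,0.022,0.0005,0.0018,0.145,0,0,0.022,0.0005,0.0018,0.159,0,0,0.022,0.0005,0.0018,0.159,0,0,0.022]
}}

```text
time: 19.75
eef_pos: [0.4553, -0.0259, 0.0049]
tcp_rot: [0.017, 1.0, 0.001, -0.001]
contact_force: [1.0, -0.6, 0.2]
opening: 0.549
finger_force: 0.0
```

Emit:
{"fn": "carry_out", "kwargs": {
  "deltas": [0,0,0,0,0,0,0,0,0,0,0,0,0,0,0,0,0,0,0,0,0,0,0,0,0,0,0,0,0,0],
  "grip": 0,
  "grip_force": 60
}}

```text
time: 20.38
eef_pos: [0.4579, -0.0271, 0.0078]
tcp_rot: [0.017, 1.0, -0.0, 0.002]
contact_force: [-0.8, 0.9, 6.8]
opening: 0.283
finger_force: 60.4
```

Emit:
{"fn": "carry_out", "kwargs": {
  "deltas": [0,0,-0.01,0,0,0,0,0,-0.05,0,0,0,0,0,-0.1,0,0,0,0,0,-0.15,0,0,0,0,0,-0.18,0,0,0]
}}

```text
time: 21.0
eef_pos: [0.4565, -0.0269, 0.189]
tcp_rot: [0.017, 1.0, -0.0, 0.002]
contact_force: [0.8, 0.3, -1.9]
opening: 0.284
finger_force: 59.5
```

```bash
python3 - <<'E'
from h import *
st();go([.4536,.2108,.19],3.105-.85)
E
```

```text
t 21.0 pos [ 0.4565 -0.0269  0.189 ] yaw 3.1076 pitch -0.0042 q [-0.28 -0.17  2.14  0.    1.17 -1.82] F [ 0.8  0.3 -1.9] op 0.284
delta [ 0.011   0.2374 -0.0011] [0.0015 0.0041 0.8526] rows 4.6
```

Emit:
{"fn": "carry_out", "kwargs": {
  "deltas": [0.011,0.237,-0.01,0,0.004,0.8,0.011,0.237,-0.01,0,0.004,0.8,0.011,0.237,-0.01,0,0.004,0.8,0.011,0.237,-0.01,0,0.004,0.8,0.011,0.237,-0.01,0,0.004,0.8]
}}

```text
time: 21.62
eef_pos: [0.452, 0.2127, 0.1961]
tcp_rot: [0.406, 0.914, 0.0, -0.002]
contact_force: [0.3, 0.1, -1.8]
opening: 0.287
finger_force: 59.6
```

Emit:
{"fn": "carry_out", "kwargs": {
  "deltas": [0,0,0,0,0,0.8,0,0,0,0,0,0.8,0,0,0,0,0,0.8,0,0,0,0,0,0.8,0,0,0,0,0,0.8]
}}

```text
time: 22.25
eef_pos: [0.4523, 0.2103, 0.1958]
tcp_rot: [0.73, 0.684, -0.001, -0.002]
contact_force: [0.3, 0.1, -2.1]
opening: 0.283
finger_force: 59.6
```

Emit:
{"fn": "carry_out", "kwargs": {
  "deltas": [0,0,0,0,0,0.8,0,0,0,0,0,0.8,0,0,0,0,0,0.8,0,0,0,0,0,0.8,0,0,0,0,0,0.8]
}}

```text
time: 22.88
eef_pos: [0.4523, 0.2102, 0.1958]
tcp_rot: [0.938, 0.345, -0.002, -0.002]
contact_force: [0.6, 0.2, -1.3]
opening: 0.28
finger_force: 59.6
```

```bash
python3 - <<'E'
from h import *
st();go([.4536,.2108,.125],-.087)
E
```

```text
t 22.88 pos [0.4523 0.2102 0.1958] yaw 0.7051 pitch -0.0022 q [ 0.23 -0.07  2.03  0.    1.18  1.09] F [ 0.6  0.2 -1.3] op 0.28
delta [0.0015 0.0007 0.0708] [-0.0031  0.0037  0.7921] rows 4.2
```

Emit:
{"fn": "carry_out", "kwargs": {
  "deltas": [0.0015,0.0007,0.05,-0.003,0.004,0.792,0.0015,0.0007,0.05,-0.003,0.004,0.792,0.0015,0.0007,0.05,-0.003,0.004,0.792,0.0015,0.0007,0.07,-0.003,0.004,0.792,0.0015,0.0007,0.07,-0.003,0.004,0.792]
}}

```text
time: 23.5
eef_pos: [0.4524, 0.2105, 0.1241]
tcp_rot: [0.999, -0.043, -0.002, 0.0]
contact_force: [-0.5, -1.0, -2.1]
opening: 0.286
finger_force: 59.6
```

```bash
python3 - <<'E'
from h import *
s=st(); s,im,d,m=cam("wrist"); P=pts("wrist",d,m,s); np.save("w10.npy",P); save(im,"pics/w10.png")
inhand(P,s)
E
```

```text
t 23.5 pos [0.4524 0.2105 0.1241] yaw -0.0867 pitch -0.0031 q [0.23 0.02 2.09 0.   1.04 1.89] F [-0.5 -1.  -2.1] op 0.286
end x [0.0826 0.0836] top z -0.0107
0.03 y [-0.0131  0.0114] mid -0.83 z -0.0107
0.045 y [-0.0131  0.0114] mid -0.83 z -0.0108
0.06 y [-0.0133  0.0113] mid -1.02 z -0.0107
0.075 y [-0.0132  0.0107] mid -1.21 z -0.0107
```

View pics/w10.png

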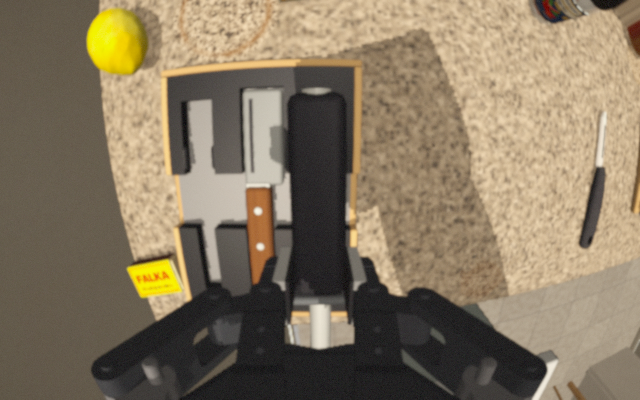

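Steel is over its pocket, handle away from the robot (318,190). The knife is flush at (262,190). It sits about 0.7 mm to the side in hand, which I correct, then lower.

Emit:
{"fn": "carry_out", "kwargs": {
  "deltas": [0.0043,0.0003,0.05,0,0.003,0.006,0.0043,0.0003,0.075,0,0.003,0.006,0.0043,0.0003,0.085,0,0.003,0.006,0.0043,0.0003,0.09,0,0.003,0.006,0.0043,0.0003,0.09,0,0.003,0.006]
}}

```text
time: 24.18
eef_pos: [0.4596, 0.2106, 0.0369]
tcp_rot: [0.999, -0.045, 0.003, -0.0]
contact_force: [0.8, -0.2, -1.3]
opening: 0.284
finger_force: 59.5
```

```bash
python3 - <<'E'
from h import *
st();go([.4566,.2099,.024],-.081)
E
```

```text
t 24.18 pos [0.4596 0.2106 0.0369] yaw -0.0901 pitch 0.006 q [ 0.23  0.17  2.12 -0.    0.85  1.89] F [ 0.8 -0.2 -1.3] op 0.284
delta [-0.003   0.001   0.0129] [-0.0011 -0.006  -0.0091] rows 0.2
```

Emit:
{"fn": "carry_out", "kwargs": {
  "deltas": [-0.003,0.001,0.004,0,-0.006,0.002,-0.003,0.001,0.004,0,-0.006,0.002]
}}

```text
time: 24.42
eef_pos: [0.4558, 0.2097, 0.0323]
tcp_rot: [0.999, -0.046, -0.001, -0.0]
contact_force: [-0.4, 0.7, -1.5]
opening: 0.28
finger_force: 59.6
```

```bash
python3 - <<'E'
from h import *
st();go([.4566,.2099,.024],-.092)
E
```

```text
t 24.43 pos [0.4558 0.2097 0.0323] yaw -0.0923 pitch -0.0012 q [0.23 0.17 2.12 0.   0.85 1.89] F [-0.4  0.7 -1.5] op 0.28
delta [ 0.0007 -0.0003  0.0083] [-0.0008  0.0012 -0.0003] rows 0.1
```

Emit:
{"fn": "carry_out", "kwargs": {
  "deltas": [0.0005,0,0.004,0,0,0,0.0005,0,0.008,0,0,0,0.0005,0,0.011,0,0,0]
}}

```text
time: 24.8
eef_pos: [0.4573, 0.2099, 0.0214]
tcp_rot: [0.999, -0.046, 0.0, -0.001]
contact_force: [0.1, 0.2, 1.7]
opening: 0.284
finger_force: 60.0
```

```bash
python3 - <<'E'
from h import *
st();go([.4566,.2099,.0173],-.092)
E
```

```text
t 24.8 pos [0.4573 0.2099 0.0214] yaw -0.0923 pitch 0.0008 q [0.23 0.2  2.12 0.   0.82 1.89] F [0.1 0.2 1.7] op 0.284
delta [-0.0007  0.      0.0041] [-0.0013 -0.0008 -0.0003] rows 0.1
```

It is entering the pocket. Now I press home.

Emit:
{"fn": "carry_out", "kwargs": {
  "deltas": [-0.0005,0,0.003,0,0,0,-0.0005,0,0.006,0,0,0,-0.0005,0,0.008,0,0,0,-0.0005,0,0.008,0,0,0]
}}

```text
time: 25.3
eef_pos: [0.4569, 0.2099, 0.0177]
tcp_rot: [0.999, -0.046, -0.002, 0.0]
contact_force: [-11.8, -4.6, 31.1]
opening: 0.281
finger_force: 63.4
```

```bash
python3 - <<'E'
from h import *
st()
E
```

```text
t 25.3 pos [0.4569 0.2099 0.0177] yaw -0.0917 pitch -0.0035 q [0.23 0.21 2.12 0.   0.82 1.89] F [-11.8  -4.6  31.1] op 0.281
```

Emit:
{"fn": "carry_out", "kwargs": {
  "deltas": [0,0,-0.003,0,0,0,0,0,-0.004,0,0,0,0,0,-0.004,0,0,0,0,0,-0.004,0,0,0],
  "grip": 44
}}

```text
time: 25.8
eef_pos: [0.4553, 0.2096, 0.0164]
tcp_rot: [0.999, -0.046, -0.001, -0.0]
contact_force: [-1.2, -0.1, 0.2]
opening: 0.436
finger_force: 0.0
```

Emit:
{"fn": "carry_out", "kwargs": {
  "deltas": [0,0,-0.03,0,0,0,0,0,-0.06,0,0,0,0,0,-0.09,0,0,0,0,0,-0.13,0,0,0,0,0,-0.13,0,0,0]
}}

```text
time: 26.42
eef_pos: [0.4584, 0.2102, 0.1506]
tcp_rot: [0.999, -0.046, 0.003, -0.001]
contact_force: [0.1, -0.1, 0.3]
opening: 0.439
finger_force: 0.0
```

```bash
python3 - <<'E'
from h import *
st(); s,im,d,m=cam("wrist"); P=pts("wrist",d,m,s); np.save("w11.npy",P); save(im,"pics/w11.png"); tops(P,0); tops(P,-50)
go([.44,-.122,.16],-.04)
E
```

```text
t 26.43 pos [0.4584 0.2102 0.1506] yaw -0.0922 pitch 0.0056 q [ 0.23 -0.01  2.06  0.    1.08  1.89] F [ 0.1 -0.1  0.3] op 0.439
[(-45, 27.7), (-35, 27.8), (-25, 27.9), (-15, 27.8), (-5, 216.1), (5, 236.8), (15, 230.7), (25, 22.9), (35, 23.0), (45, 22.7), (55, 22.7), (65, 23.0), (75, 23.1), (85, 22.7), (95, 24.2)]
foam 24.71686441922519
[(-95, 25.0), (-85, 25.0), (-75, 25.3), (-65, 25.3), (-55, 24.9), (-45, 25.1), (-35, 25.2), (-25, 25.4), (-15, 28.3), (-5, 28.5), (5, 28.7), (15, 237.2), (25, 28.7), (35, 28.7), (45, 28.8), (55, 28.6), (65, 28.8), (75, 28.8), (85, 26.6), (95, 24.7)]
foam 24.685253503700434
delta [ 0.0137  0.332  -0.0122] [-0.0016 -0.0016 -0.0523] rows 5.3
```

Steel is home too (handle 28, rod 24.5 mm). Now the peeler.

Emit:
{"fn": "carry_out", "kwargs": {
  "deltas": [0.014,0.332,-0.012,0,0,-0.052,0.014,0.332,-0.012,0,0,-0.052,0.014,0.332,-0.012,0,0,-0.052,0.014,0.332,-0.012,0,0,-0.052,0.014,0.332,-0.012,0,0,-0.052],
  "grip": 60
}}

```text
time: 27.1
eef_pos: [0.439, -0.1037, 0.1564]
tcp_rot: [1.0, -0.02, -0.002, -0.001]
contact_force: [1.5, -1.0, -0.2]
opening: 0.601
finger_force: 0.0
```

Emit:
{"fn": "carry_out", "kwargs": {
  "deltas": [0,0.02,0,0,0,0,0,0.02,0,0,0,0,0,0.02,0,0,0,0]
}}

```text
time: 27.48
eef_pos: [0.4389, -0.1213, 0.1568]
tcp_rot: [1.0, -0.02, -0.002, -0.001]
contact_force: [0.3, 1.2, 0.3]
opening: 0.596
finger_force: 0.0
```

```bash
python3 - <<'E'
from h import *
st(); s,im,d,m=cam("wrist"); P=pts("wrist",d,m,s); np.save("w12.npy",P); save(im,"pics/w12.png")
print([ (f["uv"],f["score"]) for f in ctrl.find_in("wrist","peeler")[:1]])
P=P.copy(); P[abs(P[...,1]+.121)>.045]=np.nan
p,f,n=toolfit(P,"peeler",[.446,-.121,-.04],lo=.004); print(p.round(4),f,n)
q=P.reshape(-1,3); q=q[(q[:,2]>.005)&(q[:,2]<.03)&(q[:,0]>.3)&(q[:,0]<.58)]
for x in np.arange(.36,.57,.02):
    b=q[abs(q[:,0]-x)<.004]
    if len(b)>8: print(x.round(2),np.percentile(b[:,1],[3,97]).round(4),np.percentile(b[:,1],[3,97]).mean().round(4),np.median(b[:,2]).round(4))
print(np.percentile(q[:,0],[0,.2,99.8,100]))
go([p[0],p[1],.005],p[2])
E
```

```text
t 27.48 pos [ 0.4389 -0.1213  0.1568] yaw -0.04 pitch -0.0037 q [-0.49 -0.13  2.16  0.    1.11  1.12] F [0.3 1.2 0.3] op 0.596
[([319.8, 192.3], 0.67)]
[ 0.4465 -0.1219 -0.0354] 0.0008726859232410789 3187
0.36 [-0.1229 -0.1135] -0.1182 0.0108
0.38 [-0.1317 -0.1083] -0.12 0.0128
0.4 [-0.1322 -0.1083] -0.1202 0.0143
0.42 [-0.1327 -0.1094] -0.1211 0.0154
0.44 [-0.1322 -0.111 ] -0.1216 0.016
0.46 [-0.1299 -0.115 ] -0.1224 0.0146
0.48 [-0.1299 -0.1167] -0.1233 0.0086
0.5 [-0.1307 -0.1176] -0.1241 0.0091
0.52 [-0.1313 -0.1193] -0.1253 0.0097
[0.3615388  0.3626965  0.53047536 0.53158647]
delta [0.0077 0.0009 0.1523] [-0.0016  0.0026 -0.0032] rows 2.4
```

Emit:
{"fn": "carry_out", "kwargs": {
  "deltas": [0.003,0.0008,0.06,0,0.003,-0.002,0.003,0.0008,0.11,0,0.003,-0.002,0.003,0.0008,0.14,0,0.003,-0.002,0.003,0.0008,0.152,0,0.003,-0.002,0.003,0.0008,0.152,0,0.003,-0.002]
}}

```text
time: 28.2
eef_pos: [0.4424, -0.1224, 0.0059]
tcp_rot: [1.0, -0.019, 0.0, -0.001]
contact_force: [0.2, -0.4, 0.2]
opening: 0.596
finger_force: 0.0
```

Emit:
{"fn": "carry_out", "kwargs": {
  "deltas": [0,0,0,0,0,0,0,0,0,0,0,0,0,0,0,0,0,0,0,0,0,0,0,0,0,0,0,0,0,0],
  "grip": 0,
  "grip_force": 60
}}

```text
time: 28.82
eef_pos: [0.4438, -0.1237, 0.0078]
tcp_rot: [1.0, -0.019, 0.002, 0.0]
contact_force: [-0.7, 0.7, 6.1]
opening: 0.207
finger_force: 58.6
```

Emit:
{"fn": "carry_out", "kwargs": {
  "deltas": [0,0,-0.01,0,0,0,0,0,-0.05,0,0,0,0,0,-0.1,0,0,0,0,0,-0.15,0,0,0,0,0,-0.18,0,0,0]
}}

```text
time: 29.45
eef_pos: [0.4426, -0.1236, 0.1893]
tcp_rot: [1.0, -0.019, 0.003, 0.001]
contact_force: [0.5, -0.7, -0.5]
opening: 0.21
finger_force: 58.7
```

```bash
python3 - <<'E'
from h import *
st(); s,im,d,m=cam("wrist"); inhand(pts("wrist",d,m,s),s); go([.4622,.3104,.19],.8)
E
```

```text
t 29.45 pos [ 0.4426 -0.1236  0.1893] yaw -0.0383 pitch 0.0053 q [-0.49 -0.17  2.13  0.    1.17  1.11] F [ 0.5 -0.7 -0.5] op 0.21
end x [0.0858 0.087 ] top z -0.001
0.03 y [-0.0065  0.0067] mid 0.08 z -0.0003
0.045 y [-0.0063  0.0069] mid 0.28 z -0.0007
0.06 y [-0.0057  0.0072] mid 0.74 z -0.001
0.075 y [-0.0047  0.0071] mid 1.18 z -0.0014
delta [ 0.0011 -0.4352  0.0014] [ 0.0081 -0.0086 -0.8382] rows 7.0
```

Emit:
{"fn": "carry_out", "kwargs": {
  "deltas": [0.001,-0.3,0,0,0,0,0.001,-0.3,0,0,0,0,0.001,-0.3,0,0,0,0,0.001,-0.3,0,0,0,0,0.001,-0.3,0,0,0,0]
}}

```text
time: 30.12
eef_pos: [0.4536, 0.1787, 0.1856]
tcp_rot: [1.0, -0.019, 0.001, -0.0]
contact_force: [0.1, 0.2, -0.0]
opening: 0.203
finger_force: 58.8
```

Emit:
{"fn": "carry_out", "kwargs": {
  "deltas": [0.001,-0.135,0,0,0,-0.77,0.001,-0.135,0,0,0,-0.77,0.001,-0.135,0,0,0,-0.77,0.001,-0.135,0,0,0,-0.77,0.001,-0.135,0,0,0,-0.77]
}}

```text
time: 30.75
eef_pos: [0.46, 0.3113, 0.1854]
tcp_rot: [0.934, 0.357, 0.0, 0.0]
contact_force: [-0.4, -0.1, -0.0]
opening: 0.201
finger_force: 58.8
```

Emit:
{"fn": "carry_out", "kwargs": {
  "deltas": [0,0,0,0,0,-0.77,0,0,0,0,0,-0.77,0,0,0,0,0,-0.77,0,0,0,0,0,-0.77,0,0,0,0,0,-0.77]
}}

```text
time: 31.38
eef_pos: [0.4605, 0.3109, 0.186]
tcp_rot: [0.732, 0.681, 0.001, 0.0]
contact_force: [-0.8, 0.3, -0.9]
opening: 0.205
finger_force: 58.8
```

Emit:
{"fn": "carry_out", "kwargs": {
  "deltas": [0,0,0,0,0,-0.77,0,0,0,0,0,-0.77,0,0,0,0,0,-0.77,0,0,0,0,0,-0.77,0,0,0,0,0,-0.77]
}}

```text
time: 32.0
eef_pos: [0.4606, 0.3111, 0.1862]
tcp_rot: [0.423, 0.906, 0.001, 0.0]
contact_force: [-0.6, -0.7, -0.7]
opening: 0.205
finger_force: 58.8
```

```bash
python3 - <<'E'
from h import *
st(); go([.465,.3101,.125],3.055)
E
```

```text
t 32.0 pos [0.4606 0.3111 0.1862] yaw 2.267 pitch -0.0004 q [ 0.41  0.07  1.91 -0.    1.16 -0.28] F [-0.6 -0.7 -0.7] op 0.205
delta [-0.0036  0.0026  0.0612] [ 0.0011  0.0009 -0.788 ] rows 4.2
```

Emit:
{"fn": "carry_out", "kwargs": {
  "deltas": [-0.0036,0.0026,0.06,0.001,0.001,-0.788,-0.0036,0.0026,0.06,0.001,0.001,-0.788,-0.0036,0.0026,0.06,0.001,0.001,-0.788,-0.0036,0.0026,0.06,0.001,0.001,-0.788,-0.0036,0.0026,0.06,0.001,0.001,-0.788]
}}

```text
time: 32.62
eef_pos: [0.4651, 0.3102, 0.1263]
tcp_rot: [0.043, 0.999, 0.0, 0.0]
contact_force: [0.8, 0.5, -1.7]
opening: 0.202
finger_force: 58.9
```

```bash
python3 - <<'E'
from h import *
s=st(); s,im,d,m=cam("wrist"); P=pts("wrist",d,m,s); np.save("w13.npy",P); save(im,"pics/w13.png")
inhand(P,s,zlo=-.03,zhi=.012)
E
```

```text
t 32.62 pos [0.4651 0.3102 0.1263] yaw 3.056 pitch -0.0001 q [ 0.41  0.14  1.95  0.    1.05 -1.08] F [ 0.8  0.5 -1.7] op 0.202
end x [0.0894 0.0907] top z -0.001
0.03 y [-0.006  0.007] mid 0.51 z -0.0005
0.045 y [-0.006   0.0073] mid 0.68 z -0.0005
0.06 y [-0.0054  0.0077] mid 1.15 z -0.0009
0.075 y [-0.0044  0.0075] mid 1.58 z -0.0013
0.09 y [-0.003   0.0059] mid 1.47 z -0.0016
```

View pics/w13.png

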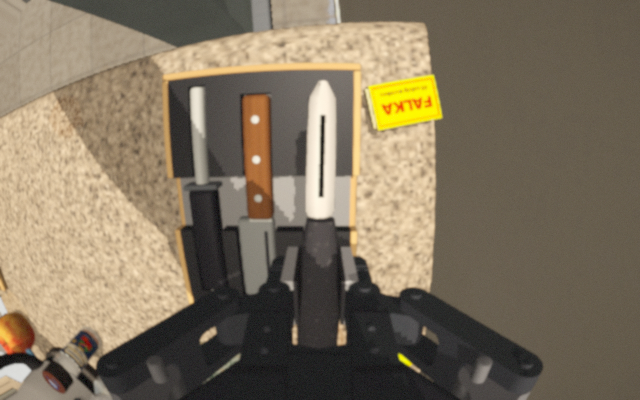

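The peeler is over its pocket, blade toward the robot (321,150), with a small slip and yaw in hand. I correct that, go lower and measure again.

Emit:
{"fn": "carry_out", "kwargs": {
  "deltas": [-0.0028,-0.0001,0.05,0,0,-0.012,-0.0028,-0.0001,0.05,0,0,-0.012,-0.0028,-0.0001,0.05,0,0,-0.012]
}}

```text
time: 33.05
eef_pos: [0.4683, 0.3102, 0.0772]
tcp_rot: [0.036, 0.999, 0.0, 0.0]
contact_force: [0.6, 0.5, -1.3]
opening: 0.206
finger_force: 58.9
```

```bash
python3 - <<'E'
from h import *
s=st(); s,im,d,m=cam("wrist"); P=pts("wrist",d,m,s)
inhand(P,s,zlo=-.03,zhi=.012); s=st(); go([.4679,.3099,.03],3.067)
# handle axis behind the fingers and top of handle near the grip
T=R.from_quat(s["tcp_rot"]); L=T.inv().apply(P.reshape(-1,3)-s["eef_pos"])
for x in np.arange(-.03,.03,.006):
    b=L[(abs(L[:,0]-x)<.003)&(abs(L[:,1])<.008)&(L[:,2]>-.03)&(L[:,2]<.012)]
    if len(b)>10: print(x.round(3),len(b),np.median(b[:,2]).round(4),np.percentile(b[:,1],[2,98]).round(4))
E
```

```text
t 33.05 pos [0.4683 0.3102 0.0772] yaw 3.0695 pitch -0.0009 q [ 0.4   0.22  1.97  0.    0.96 -1.09] F [ 0.6  0.5 -1.3] op 0.206
end x [0.0894 0.0908] top z -0.001
0.03 y [-0.006   0.0071] mid 0.52 z -0.0006
0.045 y [-0.0059  0.0074] mid 0.72 z -0.0005
0.06 y [-0.0053  0.0077] mid 1.18 z -0.0009
0.075 y [-0.0043  0.0076] mid 1.63 z -0.0013
0.09 y [-0.0029  0.006 ] mid 1.51 z -0.0016
t 33.1 pos [0.469  0.3105 0.0781] yaw 3.07 pitch -0.0027 q [ 0.4   0.22  1.96  0.    0.96 -1.09] F [-0.1 -0.6 -0.5] op 0.203
delta [ 0.0012 -0.0008  0.0481] [0.0015 0.0027 0.003 ] rows 0.8
-0.03 226 -0.0062 [-0.0078  0.0075]
-0.024 256 -0.0066 [-0.0076  0.0079]
-0.018 271 -0.0069 [-0.0075  0.0078]
-0.012 292 -0.007 [-0.0079  0.0076]
-0.006 319 -0.0073 [-0.0077  0.0075]
-0.0 325 -0.0074 [-0.0076  0.0079]
0.006 363 -0.007 [-0.0075  0.0078]
0.012 381 -0.0065 [-0.0075  0.0077]
0.018 385 -0.0058 [-0.0074  0.0076]
0.024 451 -0.0049 [-0.0064  0.0071]
```

Emit:
{"fn": "carry_out", "kwargs": {
  "deltas": [0.0008,-0.0006,0.03,0,0.001,0.002,0.0008,-0.0006,0.04,0,0.001,0.002,0.0008,-0.0006,0.04,0,0.001,0.002]
}}

```text
time: 33.48
eef_pos: [0.4672, 0.3096, 0.0368]
tcp_rot: [0.036, 0.999, 0.0, -0.0]
contact_force: [0.7, -0.1, -0.7]
opening: 0.205
finger_force: 58.9
```

```bash
python3 - <<'E'
from h import *
st(); go([.4679,.3099,.026],3.067)
E
```

```text
t 33.48 pos [0.4672 0.3096 0.0368] yaw 3.0692 pitch 0.0007 q [ 0.4   0.28  1.98  0.    0.88 -1.09] F [ 0.7 -0.1 -0.7] op 0.205
delta [-0.0007  0.0004  0.0108] [ 0.0002 -0.0007  0.0022] rows 0.2
```

Emit:
{"fn": "carry_out", "kwargs": {
  "deltas": [-0.0003,0.0003,0.005,0,0,0.002,-0.0003,0.0003,0.01,0,0,0.002,-0.0003,0.0003,0.013,0,0,0.002]
}}

```text
time: 33.85
eef_pos: [0.4678, 0.3098, 0.0238]
tcp_rot: [0.037, 0.999, 0.0, 0.0]
contact_force: [-1.8, 0.1, 2.2]
opening: 0.204
finger_force: 59.9
```

```bash
python3 - <<'E'
from h import *
st(); go([.4679,.3099,.018],3.067)
E
```

```text
t 33.85 pos [0.4678 0.3098 0.0238] yaw 3.0677 pitch -0.0002 q [ 0.4   0.3   1.98  0.    0.86 -1.09] F [-1.8  0.1  2.2] op 0.204
delta [-0.0001  0.0001  0.0058] [0.0003 0.0002 0.0007] rows 0.1
```

Emit:
{"fn": "carry_out", "kwargs": {
  "deltas": [0,0,0.003,0,0,0,0,0,0.006,0,0,0,0,0,0.008,0,0,0,0,0,0.008,0,0,0]
}}

```text
time: 34.35
eef_pos: [0.4679, 0.3103, 0.0177]
tcp_rot: [0.037, 0.999, 0.0, -0.001]
contact_force: [-5.2, -1.2, 13.2]
opening: 0.208
finger_force: 61.0
```

```bash
python3 - <<'E'
from h import *
st()
E
```

```text
t 34.35 pos [0.4679 0.3103 0.0177] yaw 3.0679 pitch 0.0011 q [ 0.4   0.31  1.98  0.    0.85 -1.09] F [-5.2 -1.2 13.2] op 0.208
```

Emit:
{"fn": "carry_out", "kwargs": {
  "deltas": [0,0,-0.002,0,0,0,0,0,-0.003,0,0,0,0,0,-0.003,0,0,0,0,0,-0.003,0,0,0],
  "grip": 40
}}

```text
time: 34.85
eef_pos: [0.4672, 0.3097, 0.0181]
tcp_rot: [0.037, 0.999, 0.0, -0.001]
contact_force: [0.4, -0.2, -0.5]
opening: 0.401
finger_force: 0.0
```

Emit:
{"fn": "carry_out", "kwargs": {
  "deltas": [0,0,-0.03,0,0,0,0,0,-0.06,0,0,0,0,0,-0.09,0,0,0,-0.03,0,-0.13,0,0,0,-0.05,0,-0.14,0,0,0]
}}

```text
time: 35.48
eef_pos: [0.52, 0.3067, 0.1622]
tcp_rot: [0.037, 0.999, 0.001, 0.003]
contact_force: [0.6, 0.0, 0.4]
opening: 0.402
finger_force: 0.0
```

```bash
python3 - <<'E'
from h import *
st(); s,im,d,m=cam("wrist"); P=pts("wrist",d,m,s); np.save("w14.npy",P); save(im,"pics/w14.png"); tops(P,0); tops(P,-50); tops(P,50)
E
```

```text
t 35.48 pos [0.52   0.3067 0.1622] yaw 3.0677 pitch -0.0053 q [ 0.36  0.19  1.82  0.    1.12 -1.13] F [0.6 0.  0.4] op 0.402
[(-95, 24.6), (-85, 27.7), (-75, 28.1), (-65, 27.7), (-55, 27.7), (-45, 27.4), (-35, 28.0), (-25, 27.9), (-15, 27.8), (-5, 27.9), (5, 27.6), (15, 23.7), (25, 22.6), (35, 22.9), (45, 244.7), (55, 254.3), (65, 221.8), (75, 22.6), (85, 22.8), (95, 24.3)]
foam 172.45862895244107
[(-95, 24.9), (-85, 24.9), (-75, 25.0), (-65, 25.0), (-55, 24.8), (-45, 25.1), (-35, 24.8), (-25, 24.9), (-15, 28.0), (-5, 28.9), (5, 28.8), (15, 28.5), (25, 28.6), (35, 28.6), (45, 28.9), (55, 28.8), (65, 28.6), (75, 28.7), (85, 25.8), (95, 24.5)]
foam 24.60691179889335
[(-95, 24.6), (-85, 20.1), (-75, 19.5), (-65, 19.6), (-55, 19.3), (-45, 19.1), (-35, 18.9), (-25, 18.4), (-15, 24.7), (-5, 25.7), (5, 26.6), (15, 26.3), (25, 26.1), (35, 25.8), (45, 248.7), (55, 24.3), (65, 24.0), (75, 23.6), (85, 22.1), (95, 24.6)]
foam 210.68013596232407
```

View pics/w14.png

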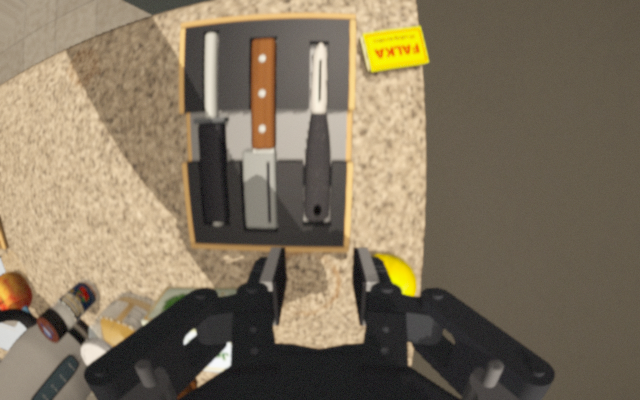

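All three tools lie in their pockets: steel (212,170), knife (262,135) and peeler (317,165). I check whether the peeler's handle end is fully down against its table profile taken the same way.

```bash
python3 - <<'E'
from h import *
tops(np.load("w12.npy"),0,np.array([.4465,-.1219,-.0365+np.pi]))
go([TR[0]+.05*np.cos(TR[2])+.05*.0865,TR[1]+.05+.05*-.0865,.05],3.067)
E
```

```text
[(-95, 0.9), (-85, 2.2), (-75, 10.4), (-65, 10.5), (-55, 9.8), (-45, 9.7), (-35, 9.2), (-25, 9.0), (-15, 14.9), (-5, 243.8), (5, 16.6), (15, 16.6), (25, 16.0), (35, 15.6), (45, 15.0), (55, 14.2), (65, 13.7), (75, 13.2), (85, 11.4), (95, 1.1)]
foam 0.8067189797598684
delta [ 0.0109 -0.0011  0.1125] [ 0.0033  0.0076 -0.0003] rows 1.8
```

It is within about 0.5 mm of home. I give a gentle confirming push near the lip with the fingers shut.

```bash
python3 - <<'E'
from h import *
go([.502,.3069,.034],3.055)
E
```

```text
delta [ 0.0211 -0.0013  0.1284] [0.0033 0.0076 0.0117] rows 2.1
```

Emit:
{"fn": "carry_out", "kwargs": {
  "deltas": [0.0205,-0.001,0.04,0.003,0.005,0.012,0.0205,-0.001,0.08,0.003,0.005,0.012,0.0205,-0.001,0.11,0.003,0.005,0.012,0.0205,-0.001,0.126,0.003,0.005,0.012,0.0205,-0.001,0.126,0.003,0.005,0.012],
  "grip": 0,
  "grip_force": 20
}}

```text
time: 36.15
eef_pos: [0.4956, 0.3062, 0.031]
tcp_rot: [0.043, 0.999, -0.002, -0.004]
contact_force: [-0.7, -0.0, 0.2]
opening: 0.002
finger_force: 0.0
```

Emit:
{"fn": "carry_out", "kwargs": {
  "deltas": [0,0,0.004,0,0,0,0,0,0.008,0,0,0,0,0,0.011,0,0,0,0,0,0.011,0,0,0]
}}

```text
time: 36.65
eef_pos: [0.4979, 0.3068, 0.0247]
tcp_rot: [0.043, 0.999, -0.001, -0.002]
contact_force: [-5.1, -2.2, 12.7]
opening: -0.003
finger_force: 6.2
```

Emit:
{"fn": "carry_out", "kwargs": {
  "deltas": [0,0,-0.02,0,0,0,0,0,-0.06,0,0,0,0,0,-0.11,0,0,0,0,0,-0.16,0,0,0,-0.03,0,-0.2,0,0,0]
}}

```text
time: 37.28
eef_pos: [0.5273, 0.3052, 0.2251]
tcp_rot: [0.042, 0.999, -0.0, -0.001]
contact_force: [0.1, 0.6, -0.1]
opening: 0.001
finger_force: 0.0
```

```bash
python3 - <<'E'
from h import *
st(); s,im,d,m=cam("wrist"); P=pts("wrist",d,m,s); tops(P,0); tops(P,-50); tops(P,50)
s,im,d,m=cam("scene"); P=pts("scene",d,m); k=(abs(P[...,0]-.482)<.1)&(abs(P[...,1]+.254)<.05)&(P[...,2]>.035)&(P[...,2]<.09); q=P[k]; print(cv2.minAreaRect((q[:,:2]*1000).astype(np.float32)),q[:,2].min(),q[:,2].max())
E
```

```text
t 37.27 pos [0.5273 0.3052 0.2251] yaw 3.0573 pitch 0.0027 q [ 0.36  0.15  1.75  0.    1.25 -1.13] F [ 0.1  0.6 -0.1] op 0.001
[(-95, 24.8), (-85, 27.4), (-75, 28.1), (-65, 28.0), (-55, 27.9), (-45, 28.0), (-35, 27.8), (-25, 27.9), (-15, 28.0), (-5, 27.7), (5, 27.5), (15, 23.8), (25, 22.9), (35, 23.0), (45, 22.9), (55, 313.2), (65, 23.1), (75, 22.8), (85, 22.9), (95, 24.2)]
foam 281.80006190149777
[(-95, 24.7), (-85, 24.7), (-75, 25.0), (-65, 24.7), (-55, 25.0), (-45, 25.1), (-35, 24.9), (-25, 25.2), (-15, 28.2), (-5, 28.6), (5, 28.8), (15, 28.9), (25, 28.7), (35, 28.9), (45, 28.7), (55, 28.9), (65, 28.7), (75, 28.9), (85, 25.6), (95, 24.4)]
foam 24.636235706655242
[(-95, 24.8), (-85, 19.9), (-75, 19.8), (-65, 20.1), (-55, 19.9), (-45, 19.5), (-35, 19.1), (-25, 18.8), (-15, 25.0), (-5, 25.9), (5, 26.5), (15, 26.5), (25, 26.2), (35, 25.8), (45, 26.2), (55, 302.9), (65, 269.9), (75, 271.9), (85, 21.2), (95, 24.8)]
foam 282.63837368606613
((475.42010498046875, -253.58938598632812), (49.89878845214844, 172.79347229003906), 89.33880615234375) 0.035385248260925595 0.08421833954147129
```

The peeler now matches its resting profile, the knife and steel are home and the stone is unmoved on the stand. I hand in.

```bash
python3 -c "
from plant import ctrl
print(ctrl.sign_off())"
```

```text
the job is handed in; nothing more can be done
None
```

The whetstone lies flat and centred on the drying stand, all three hand tools (peeler, knife, steel) are pressed home in their own cut-outs, and the job was handed in at about 37 s; no verdict came back.

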